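Sort plaster discs by feel and dry the heavy ones

TASK

Some of the large plaster discs have a steel core inside, which only their weight betrays: pick each one up, feel its weight, and hang those heavier than about 170 g by the hole on the pegs of the sloping drying board, one to a peg and pushed right down to the board, so that the cores do not rust, but lay the lighter ones flat in the wooden tray, side by side and not piled (within 20 g of 170 g either place will do). When all are sorted, and not before, switch the blower fully on with its lever. Leave the small disc and everything else on the table where they are.

Things in the scene. Friction and masses are not known exactly. Their poses are not given: they have to be found in the camera images.
- disc_1: Large cast plaster disc, off-white, 64 mm across, 24 mm thick, an 18 mm hole right through it with its centre 17 mm from the disc's. Lies flat at the start. Weighs 76 to 264 g, which cannot be seen. Origin at its middle (12 mm above what it lies on); z is its axis, x points from the middle to the hole. Three or four such discs are there; an absent one reads None.
- hole_1 (a point): Centre of the hole of disc_1, at mid-thickness, 17 mm along the disc's x from its middle.
- disc_2: Large cast plaster disc, off-white, 64 mm across, 24 mm thick, an 18 mm hole right through it with its centre 17 mm from the disc's. Lies flat at the start. Weighs 76 to 264 g, which cannot be seen. Origin at its middle (12 mm above what it lies on); z is its axis, x points from the middle to the hole. Three or four such discs are there; an absent one reads None.
- hole_2 (a point): Centre of the hole of disc_2, at mid-thickness, 17 mm along the disc's x from its middle.
- disc_3: Large cast plaster disc, off-white, 64 mm across, 24 mm thick, an 18 mm hole right through it with its centre 17 mm from the disc's. Lies flat at the start. Weighs 76 to 264 g, which cannot be seen. Origin at its middle (12 mm above what it lies on); z is its axis, x points from the middle to the hole. Three or four such discs are there; an absent one reads None.
- hole_3 (a point): Centre of the hole of disc_3, at mid-thickness, 17 mm along the disc's x from its middle.
- disc_4: Large cast plaster disc, off-white, 64 mm across, 24 mm thick, an 18 mm hole right through it with its centre 17 mm from the disc's. Lies flat at the start. Weighs 76 to 264 g, which cannot be seen. Origin at its middle (12 mm above what it lies on); z is its axis, x points from the middle to the hole. Three or four such discs are there; an absent one reads None.
- hole_4 (a point): Centre of the hole of disc_4, at mid-thickness, 17 mm along the disc's x from its middle.
- peg_1 (a point): Foot of drying peg 1 of 4, on the face of the sloping board (1 at the robot's right). The peg is a wooden rod 8 mm thick with a round end, square to the board, reaching 50 mm from it. z points outward along the peg (up and towards the robot, 25 degrees from vertical), x runs up the slope, y along the row; pegs are 100 mm apart.
- peg_2 (a point): Foot of drying peg 2 of 4, on the face of the sloping board (1 at the robot's right). The peg is a wooden rod 8 mm thick with a round end, square to the board, reaching 50 mm from it. z points outward along the peg (up and towards the robot, 25 degrees from vertical), x runs up the slope, y along the row; pegs are 100 mm apart.
- peg_3 (a point): Foot of drying peg 3 of 4, on the face of the sloping board (1 at the robot's right). The peg is a wooden rod 8 mm thick with a round end, square to the board, reaching 50 mm from it. z points outward along the peg (up and towards the robot, 25 degrees from vertical), x runs up the slope, y along the row; pegs are 100 mm apart.
- peg_4 (a point): Foot of drying peg 4 of 4, on the face of the sloping board (1 at the robot's right). The peg is a wooden rod 8 mm thick with a round end, square to the board, reaching 50 mm from it. z points outward along the peg (up and towards the robot, 25 degrees from vertical), x runs up the slope, y along the row; pegs are 100 mm apart.
- stand: The drying stand, fixed: a sloping board (160 mm up the slope, 400 mm along y, its face 62 mm above the table on its middle line, the pegs 20 mm up the slope from that line) and at its left end a grey blower housing 150 x 100 mm, 70 mm high, its middle at y = 255 mm. Origin on the table under the middle of the board; x points away from the robot, y to the left along the row.
- fan_lever (a joint): The blower's switch, a black toggle lever on top of the grey housing at the left end of the stand: 0 = off, leaning towards the robot; 1.0 rad = fully on, leaning away. It stays where it is left.
- fan_lever_tip (a point): Centre of the 26 mm ball at the lever's tip, 60 mm from its hinge, which lies along the stand's y; about 145 mm above the table when off. Push it along the stand's x to switch on.
- tray: Open wooden tray for the light discs, fixed: outside 150 x 320 mm, 28 mm high, walls and floor 6 mm thick, empty at the start. Origin at the middle of its underside, x across it, y along its length. Four discs fit side by side in a row along y.
- small_disc: A smaller plaster disc (46 mm across, 16 mm thick, 8 mm hole) lying among the others. Not part of the job. Origin at its middle.
- glue_jar: Bystander: jar 56 mm across, 75 mm high. Origin under its middle.
- sanding_block: Bystander: cork sanding block 75 x 45 x 28 mm. Origin under its middle.
- brush: Bystander: paint brush lying on the table. Origin under its middle.
- cup: Bystander: white cup 72 mm across, 85 mm high. Origin under its middle.
- varnish: Bystander: can 60 mm across, 110 mm high. Origin under its middle.
Not all that is in view belongs to the job. Leave any black look-alike of the disc_3 alone. Leave any turquoise look-alike of the disc_1 alone.

How it is judged:
On the way, in this order (a step that is already met when the one before it is completed fails the run):
1. every large disc is where its weight says: heavy on a peg, light flat in the tray (tray_c0 is the floor of the tray) (((((x of hole_1 in the frame of peg_1 between -0.0095 and 0.0095 m and y of hole_1 in the frame of peg_1 between -0.0095 and 0.0095 m and z of hole_1 in the frame of peg_1 between 0 and 0.02 m) or (x of hole_1 in the frame of peg_2 between -0.0095 and 0.0095 m and y of hole_1 in the frame of peg_2 between -0.0095 and 0.0095 m and z of hole_1 in the frame of peg_2 between 0 and 0.02 m) or (x of hole_1 in the frame of peg_3 between -0.0095 and 0.0095 m and y of hole_1 in the frame of peg_3 between -0.0095 and 0.0095 m and z of hole_1 in the frame of peg_3 between 0 and 0.02 m) or (x of hole_1 in the frame of peg_4 between -0.0095 and 0.0095 m and y of hole_1 in the frame of peg_4 between -0.0095 and 0.0095 m and z of hole_1 in the frame of peg_4 between 0 and 0.02 m)) and contact force between disc_1 and stand above 1.33 N) or (x of disc_1 in the frame of tray between -0.07 and 0.07 m and y of disc_1 in the frame of tray between -0.155 and 0.155 m and z of disc_1 in the frame of tray between 0.01 and 0.026 m and angle between the z axis of disc_1 and the z axis of tray, either way round below 0.2 rad and contact force between disc_1 and tray_c0 below 1.88 N)) and ((((x of hole_2 in the frame of peg_1 between -0.0095 and 0.0095 m and y of hole_2 in the frame of peg_1 between -0.0095 and 0.0095 m and z of hole_2 in the frame of peg_1 between 0 and 0.02 m) or (x of hole_2 in the frame of peg_2 between -0.0095 and 0.0095 m and y of hole_2 in the frame of peg_2 between -0.0095 and 0.0095 m and z of hole_2 in the frame of peg_2 between 0 and 0.02 m) or (x of hole_2 in the frame of peg_3 between -0.0095 and 0.0095 m and y of hole_2 in the frame of peg_3 between -0.0095 and 0.0095 m and z of hole_2 in the frame of peg_3 between 0 and 0.02 m) or (x of hole_2 in the frame of peg_4 between -0.0095 and 0.0095 m and y of hole_2 in the frame of peg_4 between -0.0095 and 0.0095 m and z of hole_2 in the frame of peg_4 between 0 and 0.02 m)) and contact force between disc_2 and stand above 1.33 N) or (x of disc_2 in the frame of tray between -0.07 and 0.07 m and y of disc_2 in the frame of tray between -0.155 and 0.155 m and z of disc_2 in the frame of tray between 0.01 and 0.026 m and angle between the z axis of disc_2 and the z axis of tray, either way round below 0.2 rad and contact force between disc_2 and tray_c0 below 1.88 N)) and ((((x of hole_3 in the frame of peg_1 between -0.0095 and 0.0095 m and y of hole_3 in the frame of peg_1 between -0.0095 and 0.0095 m and z of hole_3 in the frame of peg_1 between 0 and 0.02 m) or (x of hole_3 in the frame of peg_2 between -0.0095 and 0.0095 m and y of hole_3 in the frame of peg_2 between -0.0095 and 0.0095 m and z of hole_3 in the frame of peg_2 between 0 and 0.02 m) or (x of hole_3 in the frame of peg_3 between -0.0095 and 0.0095 m and y of hole_3 in the frame of peg_3 between -0.0095 and 0.0095 m and z of hole_3 in the frame of peg_3 between 0 and 0.02 m) or (x of hole_3 in the frame of peg_4 between -0.0095 and 0.0095 m and y of hole_3 in the frame of peg_4 between -0.0095 and 0.0095 m and z of hole_3 in the frame of peg_4 between 0 and 0.02 m)) and contact force between disc_3 and stand above 1.33 N) or (x of disc_3 in the frame of tray between -0.07 and 0.07 m and y of disc_3 in the frame of tray between -0.155 and 0.155 m and z of disc_3 in the frame of tray between 0.01 and 0.026 m and angle between the z axis of disc_3 and the z axis of tray, either way round below 0.2 rad and contact force between disc_3 and tray_c0 below 1.88 N)) and ((((x of hole_4 in the frame of peg_1 between -0.0095 and 0.0095 m and y of hole_4 in the frame of peg_1 between -0.0095 and 0.0095 m and z of hole_4 in the frame of peg_1 between 0 and 0.02 m) or (x of hole_4 in the frame of peg_2 between -0.0095 and 0.0095 m and y of hole_4 in the frame of peg_2 between -0.0095 and 0.0095 m and z of hole_4 in the frame of peg_2 between 0 and 0.02 m) or (x of hole_4 in the frame of peg_3 between -0.0095 and 0.0095 m and y of hole_4 in the frame of peg_3 between -0.0095 and 0.0095 m and z of hole_4 in the frame of peg_3 between 0 and 0.02 m) or (x of hole_4 in the frame of peg_4 between -0.0095 and 0.0095 m and y of hole_4 in the frame of peg_4 between -0.0095 and 0.0095 m and z of hole_4 in the frame of peg_4 between 0 and 0.02 m)) and contact force between disc_4 and stand above 1.33 N) or (x of disc_4 in the frame of tray between -0.07 and 0.07 m and y of disc_4 in the frame of tray between -0.155 and 0.155 m and z of disc_4 in the frame of tray between 0.01 and 0.026 m and angle between the z axis of disc_4 and the z axis of tray, either way round below 0.2 rad and contact force between disc_4 and tray_c0 below 1.88 N))), for 0.2 s.
2. the blower is switched on (value of joint fan_lever above 0.8 rad), for 0.2 s.
At the end, for the whole second after the job is handed in: Each large disc present rests either with a peg through its hole, hole centre within 20 mm of the board (if above 150 g), or flat on the tray's floor, within 0.2 rad, not piled (if below 190 g); discs at rest, lever beyond 0.8 rad (all of step 1 and linear speed of each of disc_1, disc_2, disc_3, disc_4 below 0.02 m/s and value of joint fan_lever above 0.8 rad); the robot touches nothing.
It fails at once if the small disc or another bystander is displaced by more than 4 cm (distance of any of small_disc, glue_jar, sanding_block, brush, cup, varnish from where it was at the start of the episode above 0.04 m).
Of disc_1, disc_2, disc_3, disc_4 only 3 to 4 are there at a start; the rules pass over those that are not, and their reading is None.
At some moment in a run one of disc_1, disc_2, disc_3, disc_4 may be knocked a few centimetres aside while the robot is not near it.
Once in a run the grip may slacken for a moment while it holds something.
It also fails if it takes over 210 s, if anything falls off the work surface, if the arm or the gripper's body presses on something with over 40 N, if the wrist force passes 120 N, or if a joint passes its speed limit or range.

ROBOT

A 7-joint arm with a two-finger parallel gripper is mounted at the origin on the work surface. World frame = base frame: x ahead of the robot, y to its left, z up, the work surface at z = 0. Lengths are in m, angles in rad, forces in N, time in s.
With the tool pointing down it reaches from about 0.4 to 0.85 m from the base axis. Payload 10.4 kg.
Tool frame: the origin (TCP) lies at the very end of the fingers, on their centre line; the grasp point (between the pads) lies 19 mm behind it; z points along the fingers, y is the line along which they close (so a half turn about z gives the same grasp; the last joint's range is limited). The gripper opens to 87 mm and grips with 3 to 60 N. Pads are 19 mm wide; open, the fingers measure 117 mm over their backs; the gripper's body (75 mm by 190 mm) begins 51 mm behind the grasp point.
Start: joints at [-1.289, 0.332, -0.065, 1.46, 0.022, 1.35, -0.088], TCP at [0.188, 0.596, 0.223] pointing down, gripper open.
Joint ranges: [-2.6, 2.6], [-0.5, 2.12], [-1.47, 1.34], [0.16, 2.42], [-1.27, 4.41], [0.06, 2.06], [-2.6, 2.6]. Speed limits (rad/s): [2.22, 2.22, 2.79, 2.79, 3.14, 3.14, 3.14].

INTERFACE

Orientations are given as a unit quaternion [x, y, z, w].
In Python, from bench import status, camera, order gives the robot as it stands.
- The arm moves only by the tool jog_arm, never from a script. Its argument "plan" is a list of rows, each a list of 7 numbers: the turn, a rotation vector about the tool's x, y, z in rad, then the shift along the tool's x, y, z in mm, then the opening, from -1 (shut) to 1 (fully open). A call has 1 to 12 rows; each row is the pose to reach, as a shift and turn from the pose commanded when the call began, along the tool's axes at that moment; what a row does not reach only later rows make up. A row lasts 1/10 s, in which the tool goes at most 50 mm and 8.59 degrees, less where a joint would pass 70% of its speed; a pose out of reach is approached as far as the arm can. A call with a gripper value outside its range is refused whole. The fingers move at their own pace and stop on an object; "squeeze" is the grip in N (left out, the last holds). Time passes only in rows, so rows that repeat a pose let the fingers close. It gives the time, the measured TCP pose, the force, the opening and the grip force at its end, in the units of the state.
- status.read_state(): the state, without advancing time (a new reading comes with each control period).
- camera(name): name is "scene" or "top" or "wrist"; returns a dict with "image" (480x640x3 uint8, red, green, blue), "z_map" (480x640 float32, m along the optical axis (not along the pixel's ray), 0 where there is no reading), "fx", "fy", "cx", "cy" (pixels), "k1" (the pictures are not rectified: a ray, as slopes to the right and down, at radius r is drawn at 1 + k1 r^2 times it, then the intrinsics apply), "world_from_camera" (4x4, takes a point from camera to world coordinates); the wrist camera has in their place "mount" (4x4, takes a point from camera to tool coordinates, whose origin is the TCP and whose axes are the flange's). Camera axes: x right, y down, z forward; pixel columns grow to the right and rows downward; lengths in m; the calibration is good to about 2 mm. A picture is of the moment at which its call begins: read the wrist's pose just before it.
- order.close_job(): hands the job in; it is judged then, once.
The state is a dict: "time": time; "joint_positions": joint angles; "joint_vel": joint speeds; "joint_torque": joint torques, N m; "ee_pos": TCP position; "eef_rot": TCP orientation; "ft_force": force on the tool from outside, world axes, zero at the start; "torque": the same for the moment, N m; "width": finger opening in m; "grip_force": force on a finger pad.
Only numpy, scipy, OpenCV 4.12 (cv2) and the standard library are available. Lean on these libraries where they do the work, as an engineer would, in place of code of your own. Each camera call takes 0.05 s, during which the arm holds its last target. There are 200 camera calls.

## Working session

There is one attempt and no reset: what is moved stays moved. The work goes in short steps, Python scripts to look and compute and a tool call to move; the robot and the scene stay as the last step left them, time stands still between calls to the robot, and variables do not carry over. Pictures are saved under pics/ and viewed, at most 17 in all, crops included, and the job is handed in when it is done.

Besides the shell and the picture viewer there is one more tool, called after "Call:" as name([rows], argument=value, ...), one row to a line, values as JSON. jog_arm: Moves the arm, as the interface text tells. Its arguments: {"type":"object","properties":{"plan":{"type":"array"},"squeeze":{"type":"number"}},"required":["plan"]}

```bash
ls; mkdir -p pics; python3 - <<'E'
from bench import status, camera
import cv2,numpy as np,pickle
print(status.read_state())
for n in ("scene","top"):
    c=camera(n); cv2.imwrite(f"pics/{n}0.png",c["image"][:,:,::-1]); pickle.dump(c,open(f"{n}0.pkl","wb"))
    print(n,{k:v for k,v in c.items() if k not in("image","z_map")})
E
```

```text
pics
{'time': 0.0, 'joint_positions': array([-1.28859167,  0.33285061, -0.06470815,  1.46095637,  0.02161733,
        1.34987155, -0.08850744]), 'joint_vel': array([ 0.00032493,  0.00090145,  0.00045311,  0.00016366,  0.00076147,
        0.0009584 , -0.00042319]), 'joint_torque': array([ 9.09638457e-04, -6.23265195e+01,  2.52561795e-02, -3.89878929e+01,
       -6.12950558e-02,  4.00614843e-02,  1.48684853e-04]), 'ee_pos': array([0.18745777, 0.59582245, 0.22176004]), 'eef_rot': array([ 1.51800471e-01,  9.88410914e-01, -6.91665101e-04, -6.64000962e-05]), 'ft_force': array([-0.10445409,  0.33014379, -0.57718932]), 'torque': array([ 0.02158169,  0.00562647, -0.04673008]), 'grip_force': 0.0, 'width': 0.08722806675329771}
scene {'fx': 623.0747161071248, 'fy': 623.0747161071248, 'cx': 323.14137875621356, 'cy': 235.7731029798681, 'k1': -0.09063181017323738, 'world_from_camera': array([[ 0.83160947,  0.4132658 , -0.37099471,  1.06221915],
       [ 0.55500569, -0.59454973,  0.58178974, -0.86520099],
       [ 0.019859  , -0.68972603, -0.72379805,  1.24254141],
       [ 0.        ,  0.        ,  0.        ,  1.        ]])}
top {'fx': 550.2948563032436, 'fy': 550.2948563032436, 'cx': 322.9462555861776, 'cy': 242.1001218264515, 'k1': 0.029627931749880262, 'world_from_camera': array([[-0.00707794, -0.99131358,  0.13132892,  0.34291205],
       [-0.99976628,  0.00433228, -0.02118076,  0.03981351],
       [ 0.02042782, -0.13144815, -0.99111255,  1.47633968],
       [ 0.        ,  0.        ,  0.        ,  1.        ]])}
```

View pics/top0.png

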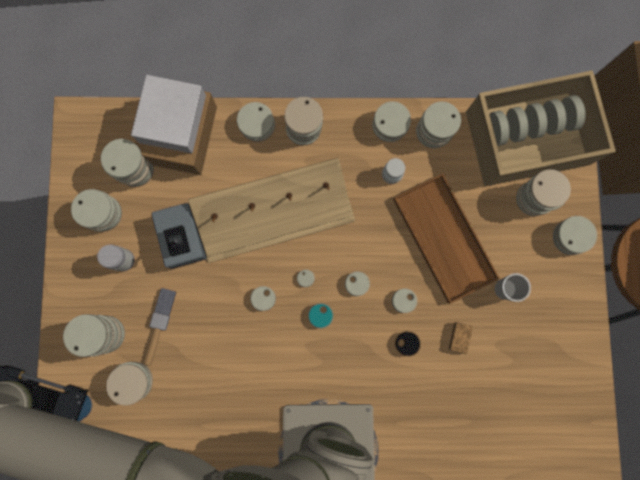

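View pics/scene0.png

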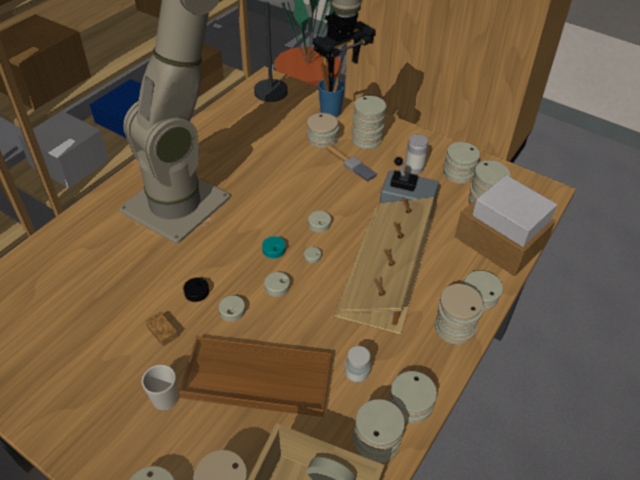

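Top view: off-white large discs at (262,299), (357,284) and (404,301). The small disc is at (305,278), the turquoise look-alike at (320,316) and the black one at (407,343), and those three stay put. The tray is around (445,240), the board around (275,210), and the blower lever around (177,240). The big stacks at the edges are background objects over 64 mm. I'll confirm with a crop and measure from depth.

```bash
cat > h.py <<'E'
import numpy as np,cv2,pickle
from scipy.spatial.transform import Rotation as R
def rays(c,uv):
    K=np.array([[c["fx"],0,c["cx"]],[0,c["fy"],c["cy"]],[0,0,1]])
    return cv2.undistortPoints(np.float64(uv).reshape(-1,1,2),K,np.array([c["k1"],0,0,0,0.])).reshape(-1,2)
def cloud(c,T=None):
    T=c["world_from_camera"] if T is None else T
    v,u=np.mgrid[:480,:640]; r=rays(c,np.stack([u.ravel(),v.ravel()],1)); z=c["z_map"].ravel().astype(float)
    P=np.c_[r*z[:,None],z]@T[:3,:3].T+T[:3,3]; P[z==0]=np.nan
    return P.reshape(480,640,3)
def plane(c,uv,zz,T=None):
    T=c["world_from_camera"] if T is None else T
    r=rays(c,uv); d=np.c_[r,np.ones(len(r))]@T[:3,:3].T; o=T[:3,3]
    return o+d*((zz-o[2])/d[:,2])[:,None]
def wristT(c,s):
    T=np.eye(4);T[:3,:3]=R.from_quat(s["eef_rot"]).as_matrix();T[:3,3]=s["ee_pos"]; return T@c["mount"]
E
cat > m0.py <<'E'
from h import *
c=pickle.load(open("top0.pkl","rb")); P=cloud(c); im=c["image"]
for n,(u,v) in dict(A=(262,299),B=(357,284),C=(404,301),small=(305,278),turq=(320,316),black=(407,343),cork=(460,338),cup=(514,288),jar=(395,171)).items():
    w=P[v-22:v+23,u-22:u+23]; col=im[v-22:v+23,u-22:u+23]
    zt=np.nanmedian(P[v-4:v+5,u-4:u+5,2])
    m=((abs(w[...,2]-zt)<.006)).astype(np.uint8)
    k,l=cv2.connectedComponents(m); m=l==l[22,22] if l[22,22] else m>0
    q=w[m][:,:2]; (cx,cy),r=cv2.minEnclosingCircle(np.float32(q)); 
    print(n,"zt %.3f n %d mec %.3f %.3f r %.3f"%(zt,m.sum(),cx,cy,r))
# tray rim and board
for n,uv in dict(trayfloor=[(440,240),(450,260)],table=[(240,340),(500,380)],board=[(230,230),(320,220),(330,175),(220,205),(270,185),(280,235)]).items():
    for u,v in uv: print(n,u,v,P[v,u].round(4))
for u,v in [(439,181),(395,203),(449,299),(495,276)]: print("rim",plane(c,[(u,v)],.028).round(4))
cv2.imwrite("pics/top_d.png",cv2.resize(im[255:365,240:430,::-1],None,fx=4,fy=4,interpolation=cv2.INTER_CUBIC))
cv2.imwrite("pics/top_s.png",cv2.resize(im[150:275,145:360,::-1],None,fx=3.7,fy=3.7,interpolation=cv2.INTER_CUBIC))
# board plane
m=np.zeros((480,640),np.uint8); cv2.fillPoly(m,[np.array([(205,215),(335,170),(345,208),(215,250)])],1)
q=P[m>0]; q=q[~np.isnan(q).any(1)]
for i in range(5):
    A=np.c_[q[:,:2],np.ones(len(q))]; s=np.linalg.lstsq(A,q[:,2],rcond=None)[0]; e=q[:,2]-A@s; q=q[abs(e)<max(.003,e.std()*1.5)]
nrm=np.array([-s[0],-s[1],1]);nrm/=np.linalg.norm(nrm); print("board",s,nrm,np.degrees(np.arccos(nrm[2])),"yaw",np.degrees(np.arctan2(-nrm[1],-nrm[0])),e.std(),len(q))
E
python3 m0.py
```

```text
A zt 0.023 n 410 mec 0.387 0.169 r 0.032
B zt 0.023 n 399 mec 0.425 -0.080 r 0.033
C zt 0.023 n 420 mec 0.381 -0.205 r 0.033
small zt 0.016 n 208 mec 0.441 0.057 r 0.023
turq zt 0.023 n 404 mec 0.342 0.018 r 0.032
black zt 0.023 n 421 mec 0.268 -0.211 r 0.032
cork zt 0.028 n 476 mec 0.283 -0.350 r 0.042
cup zt 0.008 n 138 mec 0.412 -0.488 r 0.024
jar zt 0.074 n 262 mec 0.725 -0.183 r 0.027
trayfloor 440 240 [ 0.5417 -0.3078  0.0086]
trayfloor 450 260 [ 4.882e-01 -3.349e-01  1.000e-04]
table 240 340 [ 0.2795  0.2286 -0.001 ]
table 500 380 [ 0.1708 -0.4557 -0.0055]
board 230 230 [0.5651 0.2521 0.0487]
board 320 220 [0.5928 0.0165 0.0371]
board 330 175 [ 0.7044 -0.0097  0.0784]
board 220 205 [0.6262 0.2747 0.0754]
board 270 185 [0.6758 0.1454 0.0877]
board 280 235 [0.5537 0.1225 0.0326]
rim [[ 0.7   -0.306  0.028]]
rim [[ 0.6399 -0.1855  0.028 ]]
rim [[ 0.3826 -0.3213  0.028 ]]
rim [[ 0.4425 -0.4453  0.028 ]]
board [ 0.44794571  0.12693562 -0.23517948] [-0.40608925 -0.11507464  0.90655907] 24.9659107284043 yaw 15.821286108719605 0.0016331288328525213 3285
```

```bash
sleep 1; ls pics
```

```text
scene0.png
top0.png
top_d.png
top_s.png
```

View pics/top_d.png

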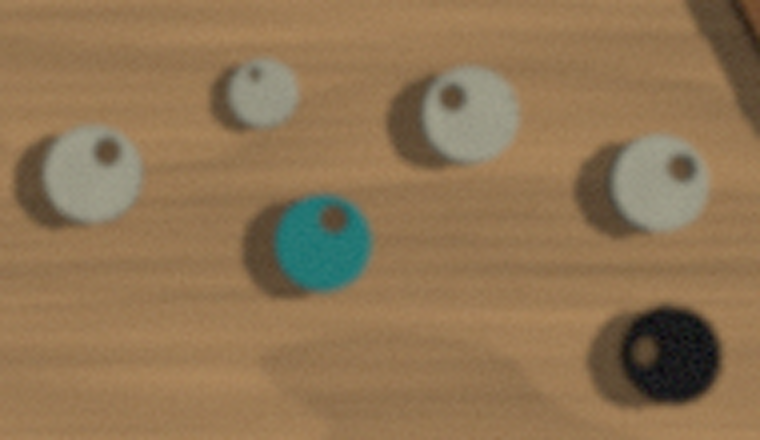

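View pics/top_s.png

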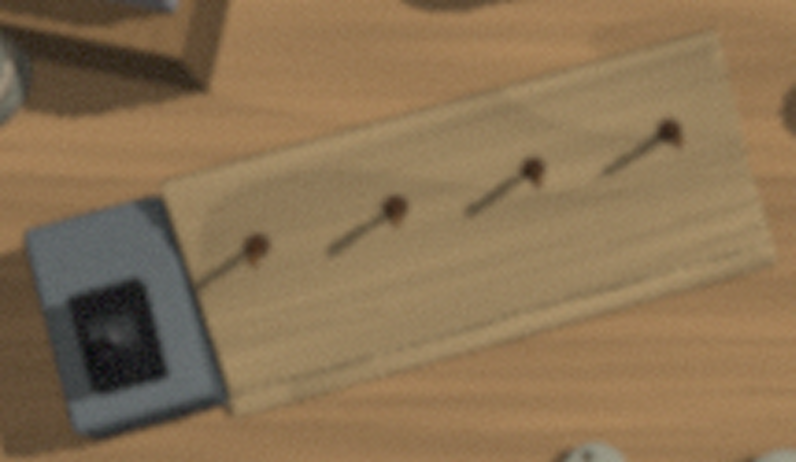

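The crop confirms the three large off-white discs at crop pixels centre/hole A (92,173)/(107,151), B (470,114)/(453,97) and C (660,183)/(682,168). The small disc is at (263,93) and the coloured look-alikes stay. The four peg tips in the stand crop are at (257,245), (395,208), (533,170) and (669,130).

```bash
cat >> h.py <<'E'
def pose_down(ang_x,tilt=None):  # tool down, tool x at world azimuth ang_x (rad)
    x=np.array([np.cos(ang_x),np.sin(ang_x),0]); z=np.array([0,0,-1.]); return np.c_[x,np.cross(z,x),z]
def delta(s,p,Rm):
    R0=R.from_quat(s["eef_rot"]); rv=(R0.inv()*R.from_matrix(Rm)).as_rotvec(); d=R0.inv().apply(np.array(p)-s["ee_pos"])*1000
    print("ROW",rv.round(3).tolist(),d.round(1).tolist(),"deg %.0f"%np.degrees(np.linalg.norm(rv)))
E
cat > m1.py <<'E'
from h import *
from bench import status
c=pickle.load(open("top0.pkl","rb"))
f=lambda xy,k,o:[((x+.5)/k-.5+o[0],(y+.5)/k-.5+o[1]) for x,y in xy]
D={}
for n,a in dict(A=[(92,173),(107,151)],B=[(470,114),(453,97)],C=[(660,183),(682,168)],small=[(263,93),(255,74)]).items():
    q=plane(c,f(a,4,(240,255)),.024 if n!="small" else .016)[:,:2]; v=q[1]-q[0]; print(n,q.round(4).tolist(),"hole az %.1f d %.4f"%(np.degrees(np.arctan2(v[1],v[0])),np.hypot(*v)))
    D[n]=q
T=plane(c,f([(669,130),(533,170),(395,208),(257,245)],3.7,(145,150)),.113); print("pegtips",T.round(4).tolist(),np.linalg.norm(np.diff(T,axis=0),axis=1))
d=T[3]-T[0]; yaw=np.arctan2(d[1],d[0])-np.pi/2; print("yaw",np.degrees(yaw))
q=plane(c,[(393,203),(441,178),(497,276),(449,301)],.026)[:,:2]; print("tray",q.round(3).tolist(),q.mean(0),np.linalg.norm(np.diff(q,axis=0),axis=1),np.degrees(np.arctan2(*(q[1]-q[2])[::-1])),np.degrees(np.arctan2(*(q[0]-q[3])[::-1])))
s=status.read_state()
delta(s,[*D["A"][0],.15],pose_down(np.arctan2(*(D["A"][1]-D["A"][0])[::-1])))
delta(s,[*D["A"][0],.15],pose_down(np.pi+np.arctan2(*(D["A"][1]-D["A"][0])[::-1])))
E
python3 m1.py
```

```text
A [[0.3886, 0.1679], [0.4029, 0.1582]] hole az -34.2 d 0.0173
B [[0.4257, -0.0807], [0.437, -0.0696]] hole az 44.5 d 0.0158
C [[0.3797, -0.2051], [0.3895, -0.2199]] hole az -56.6 d 0.0177
small [[0.4409, 0.0559], [0.4535, 0.0612]] hole az 22.6 d 0.0137
pegtips [[0.6701, 0.0033, 0.113], [0.6424, 0.0963, 0.113], [0.6163, 0.1899, 0.113], [0.591, 0.2826, 0.113]] [0.09705384 0.09716288 0.096109  ]
yaw 15.806267561396163
tray [[0.64, -0.18], [0.709, -0.312], [0.443, -0.451], [0.377, -0.322]] [ 0.54229129 -0.3163756 ] [0.14850951 0.30038784 0.14516829] 27.586051508629524 28.231045832108645
ROW [-0.0, -0.002, -2.85] [-320.3, -347.8, 72.3] deg 163
ROW [-0.001, 0.0, 0.292] [-320.3, -347.8, 72.3] deg 17
```

Call:
jog_arm([
  [0,0,0.29,-320,-348,20,1],
  [0,0,0.29,-320,-348,20,1],
  [0,0,0.29,-320,-348,20,1],
  [0,0,0.29,-320,-348,20,1],
  [0,0,0.29,-320,-348,20,1],
  [0,0,0.29,-320,-348,20,1],
  [0,0,0.29,-320,-348,20,1],
  [0,0,0.29,-320,-348,20,1],
  [0,0,0.29,-320,-348,20,1],
  [0,0,0.29,-320,-348,20,1],
  [0,0,0.29,-320,-348,20,1],
  [0,0,0.29,-320,-348,20,1],
])

```text
time: 1.3
ee_pos: [0.3881, 0.1684, 0.2024]
eef_rot: [0.293, 0.956, 0.0, -0.0]
ft_force: [0.7, 0.3, -0.1]
width: 0.0872
grip_force: 0.0
```

```bash
cat > look.py <<'E'
import sys
from h import *
from bench import status,camera
s=status.read_state(); c=camera("wrist"); pickle.dump((s,c),open(sys.argv[1]+".pkl","wb")); cv2.imwrite(f"pics/{sys.argv[1]}.png",c["image"][:,:,::-1])
print(s["ee_pos"].round(4),s["width"],s["joint_positions"].round(2)); P=cloud(c,wristT(c,s)); print({k:v for k,v in c.items() if k not in("image","z_map")} if len(sys.argv)>2 else "")
print(P[240,320],np.nanmin(P[...,2]),np.nanmax(P[...,2]))
E
python3 look.py w1 x
```

```text
[0.3881 0.1684 0.2024] 0.08716502996541703 [-0.87 -0.13  0.33  2.    0.04  1.26  0.42]
{'fx': 360.55746869529435, 'fy': 360.55746869529435, 'cx': 320.4492172863466, 'cy': 242.11832471099495, 'k1': -0.031380663414242255, 'mount': array([[-1.29530038e-03, -9.62135086e-01, -2.72569988e-01,
         7.42375467e-02],
       [ 9.99999107e-01, -1.33605086e-03, -3.60927850e-05,
         1.46061462e-03],
       [-3.29441233e-04, -2.72569792e-01,  9.62135957e-01,
        -1.61253975e-01],
       [ 0.00000000e+00,  0.00000000e+00,  0.00000000e+00,
         1.00000000e+00]])}
[ 0.41072224  0.15431672 -0.00070186] -0.004602560541579481 0.32351888661254863
```

View pics/w1.png

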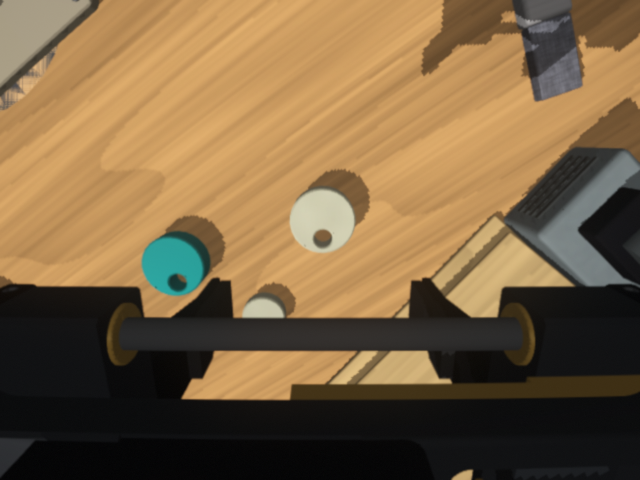

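The disc is in the wrist image at (322,219), with its hole at (322,239), so it lies toward tool −x as intended. Next: a precise fit and the baseline for weighing.

```bash
cat >> h.py <<'E'
def fit(c,T,xy,zt=.024,rad=.05):
    """disc centre and hole (top face) near xy, from the colour mask"""
    P=cloud(c,T); im=c["image"].astype(int); hsv=cv2.cvtColor(c["image"],cv2.COLOR_RGB2HSV)
    near=np.hypot(P[...,0]-xy[0],P[...,1]-xy[1])<rad
    m=(near&(hsv[...,1]<60)&(hsv[...,2]>90)&(abs(P[...,2]-zt)<.007)).astype(np.uint8)
    cs,h=cv2.findContours(m,cv2.RETR_CCOMP,cv2.CHAIN_APPROX_NONE)
    i=max((k for k in range(len(cs)) if h[0][k][3]<0),key=lambda k:cv2.contourArea(cs[k]))
    g=lambda k:plane(c,cs[k].reshape(-1,2),zt,T)[:,:2]
    def circ(q):
        A=np.c_[2*q,np.ones(len(q))]; a=np.linalg.lstsq(A,(q**2).sum(1),rcond=None)[0]; return a[:2],np.sqrt(a[2]+a[:2]@a[:2])
    o=circ(g(i)); ch=[k for k in range(len(cs)) if h[0][k][3]==i]
    k=max(ch,key=lambda k:cv2.contourArea(cs[k])); hh=circ(g(k)); v=hh[0]-o[0]
    print("disc",o[0].round(4),"r %.4f"%o[1],"hole",hh[0].round(4),"r %.4f az %.1f d %.4f"%(hh[1],np.degrees(np.arctan2(v[1],v[0])),np.hypot(*v)))
    return o[0],hh[0]
def weigh(n=10):
    from bench import status,camera
    F=[];J=[]
    for i in range(n):
        camera("top"); s=status.read_state(); F.append(s["ft_force"]);J.append(s["joint_torque"])
    F=np.array(F);J=np.array(J); print("F",F.mean(0).round(3),"sd",F.std(0).round(3),"\nJ",J.mean(0).round(3),J.std(0).round(4), "t",s["time"]); return F.mean(0)
E
python3 - <<'E'
from h import *
from bench import status
s,c=pickle.load(open("w1.pkl","rb")); d,h=fit(c,wristT(c,s),(.388,.168))
s=status.read_state(); delta(s,[*d,.004],pose_down(np.pi+np.arctan2(*(h-d)[::-1])))
weigh(8)
E
```

```text
disc [0.39   0.1708] r 0.0309 hole [0.4042 0.1619] r 0.0092 az -32.2 d 0.0168
ROW [-0.0, -0.0, -0.031] [-0.8, 2.7, 198.4] deg 2
F [-0.31   0.226  0.282] sd [0.449 0.611 0.775] 
J [ 1.5300e-01 -2.6323e+01 -1.7400e+00 -3.8045e+01 -3.1000e-02  6.9000e-02
 -7.0000e-03] [0.2579 0.1175 0.2173 0.0174 0.0201 0.0039 0.0043] t 1.75
```

Call:
jog_arm([
  [0,0,-0.03,-1,2.5,40,1],
  [0,0,-0.03,-1,2.5,80,1],
  [0,0,-0.03,-1,2.5,120,1],
  [0,0,-0.03,-1,2.5,160,1],
  [0,0,-0.03,-1,2.5,185,1],
  [0,0,-0.03,-1,2.5,198,1],
  [0,0,-0.03,-1,2.5,198,1],
  [0,0,-0.03,-1,2.5,198,0.2],
  [0,0,-0.03,-1,2.5,198,0.2],
  [0,0,-0.03,-1,2.5,198,0.2],
  [0,0,-0.03,-1,2.5,198,0.2],
  [0,0,-0.03,-1,2.5,198,0.2],
], squeeze=35)

```text
time: 2.95
ee_pos: [0.3909, 0.1699, 0.0052]
eef_rot: [0.279, 0.96, 0.0, 0.0]
ft_force: [-1.8, -1.5, 7.5]
width: 0.0627
grip_force: 35.0
```

Call:
jog_arm([
  [0,0,0,0,0,-10,0.1],
  [0,0,0,0,0,-40,0.1],
  [0,0,0,0,0,-80,0.1],
  [0,0,0,0,0,-120,0.1],
  [0,0,0,0,0,-160,0.1],
  [0,0,0.03,1,-2.5,-198,0.1],
  [0,0,0.03,1,-2.5,-198,0.1],
  [0,0,0.03,1,-2.5,-198,0.1],
  [0,0,0.03,1,-2.5,-198,0.1],
  [0,0,0.03,1,-2.5,-198,0.1],
  [0,0,0.03,1,-2.5,-198,0.1],
])

```text
time: 4.05
ee_pos: [0.3879, 0.1678, 0.2016]
eef_rot: [0.293, 0.956, -0.001, -0.001]
ft_force: [-0.4, 0.9, -2.1]
width: 0.063
grip_force: 35.0
```

```bash
python3 - <<'E'
from h import *
from bench import status
s=status.read_state(); print(s["ee_pos"],s["width"],s["grip_force"],s["joint_positions"]); weigh(16)
E
```

```text
[0.38794874 0.16784633 0.20161277] 0.06296448427260873 34.99960720539093 [-0.8848068  -0.1298759   0.34296     2.00139143  0.04596802  1.26476586
  0.41760279]
F [ 0.043 -0.062 -2.243] sd [0.56  0.403 0.514] 
J [-2.0000e-03 -2.6700e+01 -1.9680e+00 -3.9011e+01 -4.0000e-02  7.0000e-02
  1.0000e-03] [0.0019 0.0348 0.0078 0.0418 0.0007 0.0032 0.0006] t 4.85
```

A weighs about 230 g, which is heavy, so it goes on peg 3. I'll refine the peg positions with the scene camera.

```bash
python3 - <<'E'
from h import *
c=pickle.load(open("scene0.pkl","rb"))
cv2.imwrite("pics/sc_s.png",cv2.resize(c["image"][185:310,340:445,::-1],None,fx=4.8,fy=4.8,interpolation=cv2.INTER_CUBIC))
E
```

```text
(no output)
```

View pics/sc_s.png

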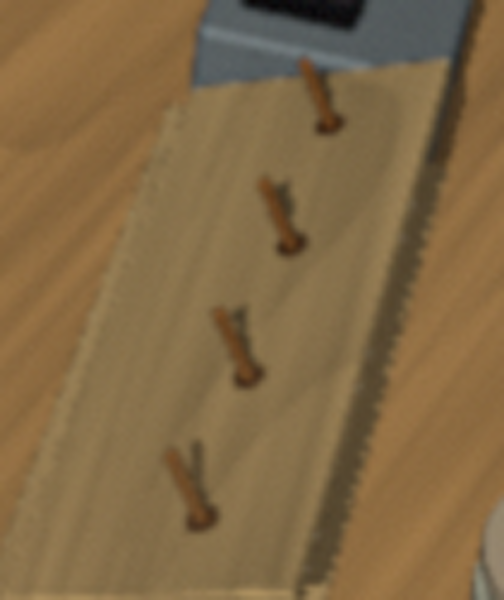

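The collars at the feet are at crop pixels (329,122), (292,243), (247,374) and (202,517), and the tips at (305,62), (264,180), (217,311) and (170,452). The dark dots in the top view must then be the foot collars at z≈0.0705, which also explains the 3% scale error.

```bash
cat > m2.py <<'E'
from h import *
from scipy.optimize import least_squares
f=lambda xy,k,o:np.array([((x+.5)/k-.5+o[0],(y+.5)/k-.5+o[1]) for x,y in xy])
def proj(c,X):
    T=np.linalg.inv(c["world_from_camera"]); p=X@T[:3,:3].T+T[:3,3]; s=p[:,:2]/p[:,2:]; s=s*(1+c["k1"]*(s**2).sum(1,keepdims=True)); return s*[c["fx"],c["fy"]]+[c["cx"],c["cy"]]
ct=pickle.load(open("top0.pkl","rb")); cs=pickle.load(open("scene0.pkl","rb"))
tf=f([(669,130),(533,170),(395,208),(257,245)],3.7,(145,150))
sf=f([(202,517),(247,374),(292,243),(329,122)],4.8,(340,185)); st=f([(170,452),(217,311),(264,180),(305,62)],4.8,(340,185))
def frame(v):
    y=v[2]; cz,sz=np.cos(np.radians(25)),np.sin(np.radians(25))
    up=np.array([cz*np.cos(y),cz*np.sin(y),sz]); n=np.array([-sz*np.cos(y),-sz*np.sin(y),cz]); row=np.array([-np.sin(y),np.cos(y),0])
    o=np.array([v[0],v[1],.062]); feet=np.array([o+.02*up+row*k for k in(-.15,-.05,.05,.15)]); return up,row,n,feet
if __name__=="__main__":
    def res(v):
        up,row,n,F=frame(v); return np.r_[(proj(ct,F)-tf).ravel()*2.5,(proj(cs,F+.002*n)-sf).ravel()*2,(proj(cs,F+.048*n)-st).ravel()*2]
    r=least_squares(res,[.6,.14,.276]); print(r.x,np.degrees(r.x[2])); print(r.fun.round(1)); print(frame(r.x)[3].round(4)); np.save("stand.npy",r.x)
E
python3 m2.py; python3 - <<'E'
from h import *; from m2 import frame
from bench import status
up,row,n,F=frame(np.load("stand.npy")); Rm=np.c_[-up,np.cross(-n,-up),-n]
# TCP when hole on peg: disc centre = foot -0.017*up ; hover: 150 along n
s=status.read_state(); C=F[2]-.017*up
delta(s,C+.15*n+.03*up,Rm); np.save("Rm.npy",Rm)
E
```

```text
[0.62236647 0.14048158 0.27721904] 15.883481009110943
[ 0.9 -0.5  0.7 -1.7  1.  -1.3  0.5  0.  -0.7 -1.2  0.1 -1.  -0.7 -1.
  0.3 -0.9 -0.2 -0.3  0.6 -0.9 -0.3 -0.7 -0.2 -1.6]
[[0.6809 0.0012 0.0705]
 [0.6535 0.0974 0.0705]
 [0.6261 0.1935 0.0705]
 [0.5987 0.2897 0.0705]]
ROW [-0.19, -0.408, -0.858] [-149.5, 114.7, -9.3] deg 56
```

```bash
cat > tgt.py <<'E'
import sys
from h import *; from m2 import frame
from bench import status
k,off,hgt=int(sys.argv[1]),float(sys.argv[2]),float(sys.argv[3])
sg=float(sys.argv[4]) if len(sys.argv)>4 else -1
up,row,n,F=frame(np.load("stand.npy")); Rm=np.c_[sg*up,np.cross(-n,sg*up),-n]
s=status.read_state(); C=F[k-1]-off*up; e=s["ee_pos"]-C
print("now rel foot up/row/n mm",[round(1000*(s["ee_pos"]-F[k-1])@a,1) for a in(up,row,n)],"w",s["width"],s["ft_force"].round(1),s["joint_positions"].round(2))
delta(s,C+hgt*n,Rm)
E
python3 tgt.py 3 .0158 .11
```

```text
now rel foot up/row/n mm [np.float64(-157.7), np.float64(40.7), np.float64(219.3)] w 0.06309308540605081 [ 0.1  0.5 -2.3] [-0.88 -0.13  0.34  2.    0.05  1.26  0.42]
ROW [-0.19, -0.408, -0.858] [-143.6, 107.6, 39.1] deg 56
```

Call:
jog_arm([
  [-0.19,-0.408,-0.858,-143.6,107.6,0,0.1],
  [-0.19,-0.408,-0.858,-143.6,107.6,0,0.1],
  [-0.19,-0.408,-0.858,-143.6,107.6,0,0.1],
  [-0.19,-0.408,-0.858,-143.6,107.6,0,0.1],
  [-0.19,-0.408,-0.858,-143.6,107.6,0,0.1],
  [-0.19,-0.408,-0.858,-143.6,107.6,0,0.1],
  [-0.19,-0.408,-0.858,-143.6,107.6,30,0.1],
  [-0.19,-0.408,-0.858,-143.6,107.6,39,0.1],
  [-0.19,-0.408,-0.858,-143.6,107.6,39,0.1],
  [-0.19,-0.408,-0.858,-143.6,107.6,39,0.1],
  [-0.19,-0.408,-0.858,-143.6,107.6,39,0.1],
])

```text
time: 5.95
ee_pos: [0.5686, 0.1774, 0.1649]
eef_rot: [-0.135, 0.967, 0.03, 0.215]
ft_force: [-0.4, -0.0, -1.7]
width: 0.0633
grip_force: 35.0
```

```bash
python3 tgt.py 3 .0158 .065; python3 look.py w2; python3 - <<'E'
from h import *; from m2 import frame
s,c=pickle.load(open("w2.pkl","rb")); T=np.linalg.inv(wristT(c,s)); up,row,n,F=frame(np.load("stand.npy"))
X=np.array([F[2]+.05*n,F[2],F[2]-.0*up+.085*n]); p=X@T[:3,:3].T+T[:3,3]; q=p[:,:2]/p[:,2:]; print(q*c["fx"]+[c["cx"],c["cy"]],p[:,2])
E
```

```text
now rel foot up/row/n mm [np.float64(-14.3), np.float64(0.2), np.float64(110.9)] w 0.06330953451164666 [-0.4 -0.  -1.7] [-0.83 -0.    0.42  2.05  0.09  0.67  1.38]
ROW [0.0, 0.001, -0.001] [1.6, -0.2, 45.9] deg 0
[0.5686 0.1774 0.1649] 0.06330953451164666 [-0.83 -0.    0.42  2.05  0.09  0.67  1.38]

[0.53682624 0.16879668 0.16008266] -0.582740263133505 0.2632233941921218
[[319.34791984 278.81004249]
 [319.56631075 255.33218915]
 [319.13365589 301.84423102]] [0.23724603 0.28533652 0.2035827 ]
```

View pics/w2.png

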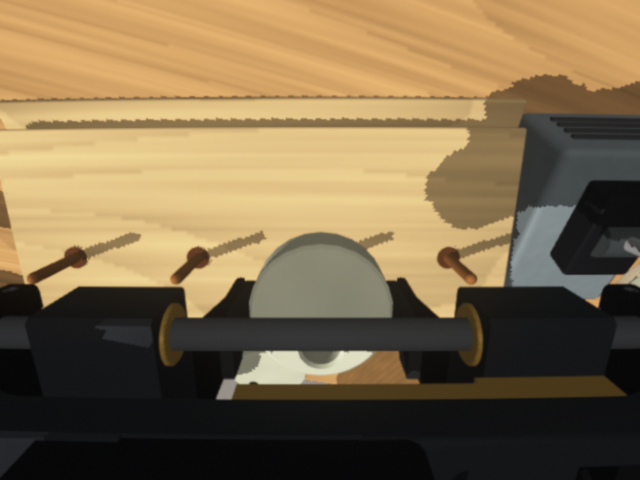

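The held disc's hole is at (320,358), the collars of pegs 1, 2 and 4 are at x = 76, 197 and 448 on row 257, and peg 3 is therefore hidden near (322,257). Alignment is within about 1.5 mm, so I'll go down with small corrections.

Call:
jog_arm([
  [0,0,0,0.5,0.8,20,0.1],
  [0,0,0,0.5,0.8,40,0.1],
  [0,0,0,0.5,0.8,50,0.1],
  [0,0,0,0.5,0.8,60,0.1],
  [0,0,0,0.5,0.8,70,0.1],
  [0,0,0,0.5,0.8,70,0.1],
])

```text
time: 6.6
ee_pos: [0.5953, 0.1855, 0.0989]
eef_rot: [-0.135, 0.967, 0.03, 0.214]
ft_force: [-0.1, -0.9, -2.2]
width: 0.063
grip_force: 35.0
```

```bash
python3 tgt.py 3 .0158 .008
```

```text
now rel foot up/row/n mm [np.float64(-16.8), np.float64(0.7), np.float64(39.2)] w 0.06301393506613663 [-0.1 -0.9 -2.2] [-0.8   0.16  0.43  2.04 -0.04  0.52  1.48]
ROW [-0.0, -0.001, 0.0] [-1.0, -0.7, 31.2] deg 0
```

Call:
jog_arm([
  [0,0,0,-0.5,0,10,0.1],
  [0,0,0,-1,0,20,0.1],
  [0,0,0,-1,0,28,0.1],
  [0,0,0,-1,0,31,0.1],
  [0,0,0,-1,0,31,0.1],
  [0,0,0,-1,0,31,0.7],
  [0,0,0,-1,0,31,0.7],
  [0,0,0,-1,0,31,0.7],
  [0,0,0,-1,0,31,0.8],
  [0,0,0,-1,0,31,0.8],
])

```text
time: 7.6
ee_pos: [0.6091, 0.1895, 0.0725]
eef_rot: [-0.135, 0.967, 0.03, 0.215]
ft_force: [0.5, -0.5, -0.6]
width: 0.0775
grip_force: 0.0
```

Call:
jog_arm([
  [0,0,0,0,0,-20,0.8],
  [0,0,0,0,0,-60,0.9],
  [0,0,0,0,0,-100,1],
  [0,0,0,0,0,-140,1],
  [0,0,0,20,0,-150,1],
  [0,0,0,20,0,-150,1],
])

```text
time: 8.2
ee_pos: [0.5294, 0.1669, 0.201]
eef_rot: [-0.135, 0.967, 0.031, 0.215]
ft_force: [-0.2, -0.2, -0.2]
width: 0.0867
grip_force: 0.0
```

```bash
python3 look.py w3; python3 - <<'E'
from h import *
from bench import camera
c=camera("top"); pickle.dump(c,open("top1.pkl","wb")); T=c["world_from_camera"]
for n,p in dict(A=(.62,.19),B=(.4257,-.0807),C=(.3797,-.2051)).items():
    try: print(n); fit(c,T,p,.024 if n!="A" else .085,.06)
    except Exception as e: print(e)
cv2.imwrite("pics/top1.png",c["image"][140:360,140:540,::-1].repeat(2,0).repeat(2,1)[:,:800])
E
```

```text
[0.5294 0.1669 0.201 ] 0.08668437669394186 [-0.87 -0.15  0.42  2.09  0.19  0.77  1.29]

[0.59377722 0.18556119 0.07951058] -0.6111405380891208 0.29902636439063135
A
disc [0.6048 0.1874] r 0.0251 hole [0.5877 0.1937] r 0.0039 az 159.8 d 0.0182
B
disc [ 0.4249 -0.0792] r 0.0303 hole [ 0.4359 -0.0667] r 0.0102 az 48.7 d 0.0165
C
disc [ 0.3798 -0.2042] r 0.0299 hole [ 0.3887 -0.2189] r 0.0101 az -58.6 d 0.0172
```

View pics/w3.png

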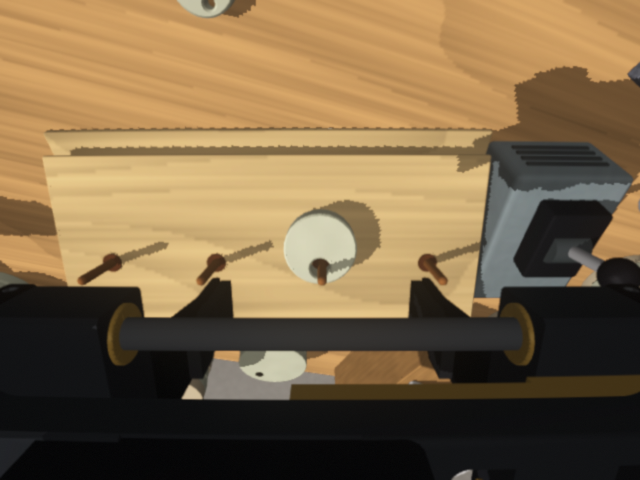

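View pics/top1.png

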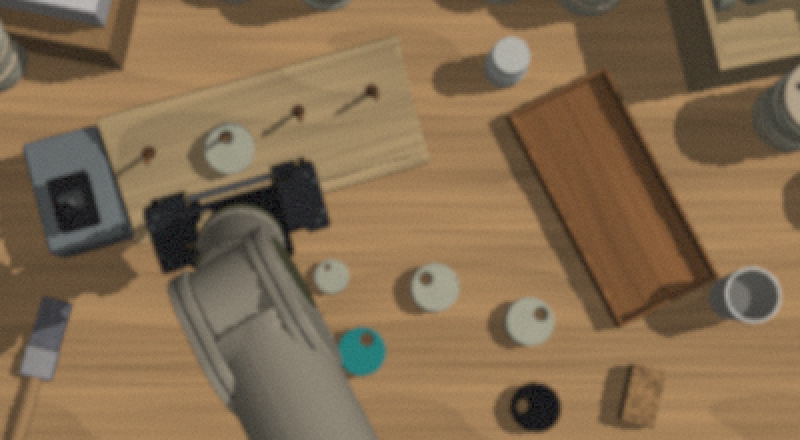

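A hangs seated on peg 3: in the wrist picture the peg comes through its hole at (321,268), and the disc lies flat. B and C have not moved. Next is B, gripped with its hole toward tool +x.

```bash
python3 - <<'E'
from h import *
from bench import status
s=status.read_state(); delta(s,[.4249,-.0792,.2],pose_down(np.radians(46)))
E
```

```text
ROW [0.569, 0.152, 2.562] [153.1, -208.0, -71.8] deg 151
```

Call:
jog_arm([
  [0.569,0.152,2.562,153,-208,-72,1],
  [0.569,0.152,2.562,153,-208,-72,1],
  [0.569,0.152,2.562,153,-208,-72,1],
  [0.569,0.152,2.562,153,-208,-72,1],
  [0.569,0.152,2.562,153,-208,-72,1],
  [0.569,0.152,2.562,153,-208,-72,1],
  [0.569,0.152,2.562,153,-208,-72,1],
  [0.569,0.152,2.562,153,-208,-72,1],
  [0.569,0.152,2.562,153,-208,-72,1],
  [0.569,0.152,2.562,153,-208,-72,1],
  [0.569,0.152,2.562,153,-208,-72,1],
  [0.569,0.152,2.562,153,-208,-72,1],
])

```text
time: 9.5
ee_pos: [0.4253, -0.0792, 0.1996]
eef_rot: [0.691, 0.717, 0.011, 0.088]
ft_force: [-0.6, 0.2, 0.1]
width: 0.0871
grip_force: 0.0
```

```bash
python3 - <<'E'
from h import *
from bench import status
s=status.read_state(); print(s["joint_positions"].round(2)); delta(s,[.4249,-.0792,.2],pose_down(np.radians(46)))
E
```

```text
[-0.35 -0.24  0.3   2.1   0.2   1.14 -0.09]
ROW [0.177, 0.05, 0.802] [-0.1, -0.3, -0.5] deg 47
```

Call:
jog_arm([
  [0.177,0.05,0.802,0,0,0,1],
  [0.177,0.05,0.802,0,0,0,1],
  [0.177,0.05,0.802,0,0,0,1],
  [0.177,0.05,0.802,0,0,0,1],
  [0.177,0.05,0.802,0,0,0,1],
  [0.177,0.05,0.802,0,0,0,1],
  [0.177,0.05,0.802,0,0,0,1],
  [0.177,0.05,0.802,0,0,0,1],
])

```text
time: 10.3
ee_pos: [0.4251, -0.0794, 0.1997]
eef_rot: [0.919, 0.394, 0.0, 0.001]
ft_force: [-0.0, 0.0, 0.5]
width: 0.0869
grip_force: 0.0
```

```bash
python3 look.py w4; python3 - <<'E'
from h import *
from bench import status
s,c=pickle.load(open("w4.pkl","rb")); d,h=fit(c,wristT(c,s),(.4249,-.0792))
s=status.read_state(); print(s["joint_positions"].round(3)); delta(s,[*d,.004],pose_down(np.arctan2(*(h-d)[::-1])))
weigh(10)
E
```

```text
[ 0.4251 -0.0794  0.1997] 0.08694973209155156 [-0.26 -0.1   0.32  1.98  0.04  1.25 -0.71]

[ 0.41282811 -0.09204268  0.02189328] -0.0042211647588535905 0.3210441640068159
disc [ 0.4289 -0.0781] r 0.0309 hole [ 0.4402 -0.0656] r 0.0092 az 47.7 d 0.0168
[-0.261 -0.104  0.321  1.985  0.035  1.254 -0.713]
ROW [0.002, -0.0, -0.022] [3.5, 1.7, 195.9] deg 1
F [-0.054  0.12   0.044] sd [0.591 0.488 0.348] 
J [ 1.7000e-02 -2.7844e+01 -1.4750e+00 -3.8071e+01 -5.9000e-02 -4.0000e-02
  1.7000e-02] [0.0516 0.1085 0.0397 0.0161 0.0028 0.0043 0.0086] t 10.85
```

Call:
jog_arm([
  [0,0,-0.02,2,1.7,40,1],
  [0,0,-0.02,2,1.7,80,1],
  [0,0,-0.02,2,1.7,120,1],
  [0,0,-0.02,2,1.7,160,1],
  [0,0,-0.02,2,1.7,185,1],
  [0,0,-0.02,2,1.7,196,1],
  [0,0,-0.02,2,1.7,196,1],
  [0,0,-0.02,2,1.7,196,0.2],
  [0,0,-0.02,2,1.7,196,0.2],
  [0,0,-0.02,2,1.7,196,0.2],
  [0,0,-0.02,2,1.7,196,0.2],
  [0,0,-0.02,2,1.7,196,0.2],
], squeeze=35)

```text
time: 12.05
ee_pos: [0.4284, -0.079, 0.0051]
eef_rot: [0.915, 0.403, 0.001, 0.001]
ft_force: [-1.7, 1.1, 7.3]
width: 0.0632
grip_force: 35.0
```

Call:
jog_arm([
  [0,0,0,0,0,-10,0.1],
  [0,0,0,0,0,-40,0.1],
  [0,0,0,0,0,-80,0.1],
  [0,0,0,0,0,-120,0.1],
  [0,0,0,0,0,-160,0.1],
  [0,0,0.02,-2,-1.7,-196,0.1],
  [0,0,0.02,-2,-1.7,-196,0.1],
  [0,0,0.02,-2,-1.7,-196,0.1],
  [0,0,0.02,-2,-1.7,-196,0.1],
  [0,0,0.02,-2,-1.7,-196,0.1],
  [0,0,0.02,-2,-1.7,-196,0.1],
])

```text
time: 13.15
ee_pos: [0.4243, -0.0793, 0.1995]
eef_rot: [0.919, 0.393, -0.0, 0.0]
ft_force: [0.2, 0.5, -1.7]
width: 0.0634
grip_force: 35.0
```

```bash
python3 - <<'E'
from h import *
from bench import status
s=status.read_state(); print(s["ee_pos"],s["width"],s["grip_force"],s["joint_positions"].round(3)); weigh(16)
E
```

```text
[ 0.42433038 -0.0793416   0.19945108] 0.06338581558915587 34.99899163842201 [-0.275 -0.106  0.334  1.987  0.037  1.255 -0.716]
F [ 0.087 -0.17  -1.581] sd [0.431 0.469 0.501] 
J [-2.0000e-03 -2.8368e+01 -1.5770e+00 -3.8844e+01 -5.6000e-02 -2.8000e-02
  0.0000e+00] [0.0016 0.0343 0.0073 0.04   0.0007 0.0033 0.0004] t 13.95
```

B is close to the limit, so I'll average more readings.

```bash
python3 - <<'E'
from h import *
weigh(50)
E
```

```text
F [-0.039  0.021 -1.782] sd [0.435 0.527 0.536] 
J [ 0.0000e+00 -2.8395e+01 -1.5810e+00 -3.8883e+01 -5.7000e-02 -2.9000e-02
 -0.0000e+00] [0.0005 0.0006 0.0004 0.0005 0.0001 0.0001 0.    ] t 16.45
```

B is 177 ± 7 g, inside the band where either place will do. A peg has the larger margin (valid above 150 g), so it goes on peg 1.

```bash
python3 tgt.py 1 .0165 .11 1
```

```text
now rel foot up/row/n mm [np.float64(-188.2), np.float64(-7.4), np.float64(231.1)] w 0.06307634390264992 [-0.2  0.1 -0.9] [-0.27 -0.11  0.33  1.99  0.04  1.26 -0.72]
ROW [-0.115, 0.424, 0.523] [181.9, 98.4, 37.6] deg 39
```

Call:
jog_arm([
  [-0.115,0.424,0.523,182,98.4,0,0.1],
  [-0.115,0.424,0.523,182,98.4,0,0.1],
  [-0.115,0.424,0.523,182,98.4,0,0.1],
  [-0.115,0.424,0.523,182,98.4,0,0.1],
  [-0.115,0.424,0.523,182,98.4,0,0.1],
  [-0.115,0.424,0.523,182,98.4,20,0.1],
  [-0.115,0.424,0.523,182,98.4,37.6,0.1],
  [-0.115,0.424,0.523,182,98.4,37.6,0.1],
  [-0.115,0.424,0.523,182,98.4,37.6,0.1],
  [-0.115,0.424,0.523,182,98.4,37.6,0.1],
])

```text
time: 17.45
ee_pos: [0.6224, -0.0156, 0.1644]
eef_rot: [0.967, 0.135, 0.215, -0.03]
ft_force: [-1.3, 0.5, -1.9]
width: 0.0631
grip_force: 35.0
```

```bash
python3 tgt.py 1 .0165 .04 1; python3 look.py w5
```

```text
now rel foot up/row/n mm [np.float64(-15.4), np.float64(-0.2), np.float64(110.9)] w 0.06310184100247336 [-1.3  0.5 -1.9] [-0.29  0.09  0.33  1.96 -0.25  0.69 -1.1 ]
ROW [0.001, -0.001, 0.0] [-1.2, -0.2, 70.9] deg 0
[ 0.6224 -0.0156  0.1644] 0.06310184100247336 [-0.29  0.09  0.33  1.96 -0.25  0.69 -1.1 ]

[ 0.64887507 -0.00719319  0.1790842 ] -0.7592674426278456 0.28622751486851794
```

View pics/w5.png

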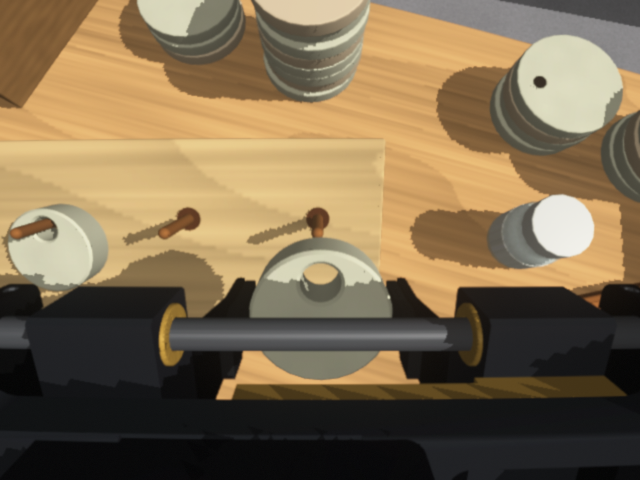

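B is held with its hole at (322,282), and peg 1's collar is at (318,218). I'll compute both in the tool frame.

```bash
python3 - <<'E'
from h import *
s,c=pickle.load(open("w5.pkl","rb"))
print("hole",plane(c,[(322,281),(320,309)],-.019,c["mount"])*1000)
print("foot",plane(c,[(318,218)],.1095,c["mount"])*1000)
print("A-pic disc hole",plane(pickle.load(open("w2.pkl","rb"))[1],[(320,357)],-.019,c["mount"])*1000)
E
```

```text
hole [[ 18.24888221  -0.04424589 -19.        ]
 [  5.28327333  -0.90653756 -19.        ]]
foot [[ 18.17718147  -2.48606738 109.5       ]]
A-pic disc hole [[-18.50308164  -0.94172064 -19.        ]]
```

Call:
jog_arm([
  [0,0,0,0,-1.5,20,0.1],
  [0,0,0,0,-1.5,40,0.1],
  [0,0,0,0,-1.5,50,0.1],
  [0,0,0,0,-1.5,60,0.1],
  [0,0,0,0,-1.5,70,0.1],
  [0,0,0,0,-1.5,70,0.1],
])

```text
time: 18.1
ee_pos: [0.6496, -0.0059, 0.0987]
eef_rot: [0.967, 0.135, 0.214, -0.03]
ft_force: [-1.3, -0.6, -1.7]
width: 0.0633
grip_force: 35.0
```

```bash
python3 tgt.py 1 .0165 .008 1
```

```text
now rel foot up/row/n mm [np.float64(-17.1), np.float64(1.8), np.float64(39.1)] w 0.06325886352519822 [-1.3 -0.6 -1.7] [-0.27  0.23  0.31  1.95 -0.36  0.57 -1.02]
ROW [-0.0, 0.002, 0.001] [0.6, 1.8, 31.1] deg 0
```

Call:
jog_arm([
  [0,0,0,0.5,0,10,0.1],
  [0,0,0,1,0,20,0.1],
  [0,0,0,1,0,28,0.1],
  [0,0,0,1,0,31,0.1],
  [0,0,0,1,0,31,0.1],
  [0,0,0,1,0,31,0.7],
  [0,0,0,1,0,31,0.7],
  [0,0,0,1,0,31,0.7],
  [0,0,0,1,0,31,0.8],
  [0,0,0,1,0,31,0.8],
])

```text
time: 19.1
ee_pos: [0.6634, -0.0023, 0.0723]
eef_rot: [0.967, 0.135, 0.215, -0.03]
ft_force: [-0.2, -0.1, -0.2]
width: 0.0775
grip_force: 0.0
```

Call:
jog_arm([
  [0,0,0,0,0,-20,0.8],
  [0,0,0,0,0,-60,0.9],
  [0,0,0,0,0,-100,1],
  [0,0,0,0,0,-140,1],
  [0,0,0,-20,0,-150,1],
  [0,0,0,-20,0,-150,1],
])

```text
time: 19.7
ee_pos: [0.5839, -0.0256, 0.201]
eef_rot: [0.967, 0.134, 0.215, -0.03]
ft_force: [-0.4, 0.6, -0.6]
width: 0.087
grip_force: 0.0
```

```bash
python3 look.py w6; python3 - <<'E'
from h import *
from bench import camera,status
c=camera("top"); pickle.dump(c,open("top2.pkl","wb")); d,h=fit(c,c["world_from_camera"],(.3797,-.2051),.024,.06)
s=status.read_state()
for k in(0,np.pi): delta(s,[*d,.2],pose_down(k+np.arctan2(*(h-d)[::-1])))
E
```

```text
[ 0.5839 -0.0256  0.201 ] 0.0870462901038646 [-0.31 -0.04  0.35  2.   -0.17  0.77 -1.15]

[ 0.63368016 -0.01040254  0.07336191] -0.7586899576995714 0.322248010093226
disc [ 0.377  -0.2139] r 0.0212 hole [ 0.3546 -0.2067] r 0.0033 az 162.2 d 0.0235
ROW [0.555, -0.168, -2.501] [-228.1, 125.3, -106.8] deg 147
ROW [-0.128, -0.424, 0.579] [-228.1, 125.3, -106.8] deg 42
```

View pics/w6.png

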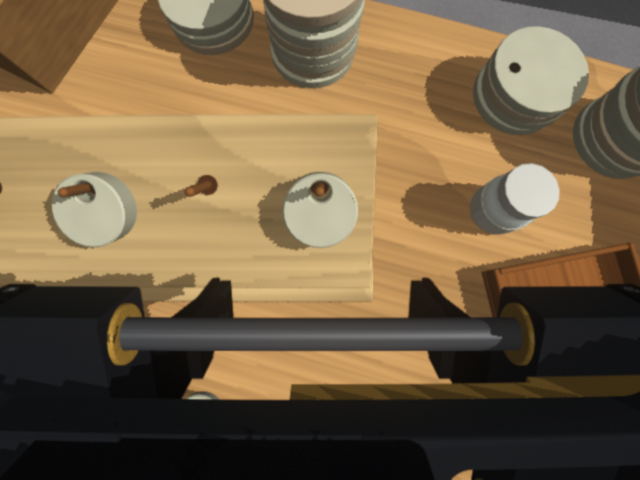

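B is seated on peg 1, which shows through its hole at (320,188), and A is still on peg 3. The fit for C looks off, so it was either knocked or hidden by the arm. I'll check.

```bash
python3 - <<'E'
from h import *
c=pickle.load(open("top2.pkl","rb"))
cv2.imwrite("pics/top2.png",c["image"][220:380,260:520,::-1].repeat(3,0).repeat(3,1))
fit(c,c["world_from_camera"],(.3797,-.2051),.024,.1)
E
```

```text
disc [ 0.377  -0.2139] r 0.0212 hole [ 0.3546 -0.2067] r 0.0033 az 162.2 d 0.0235
```

View pics/top2.png

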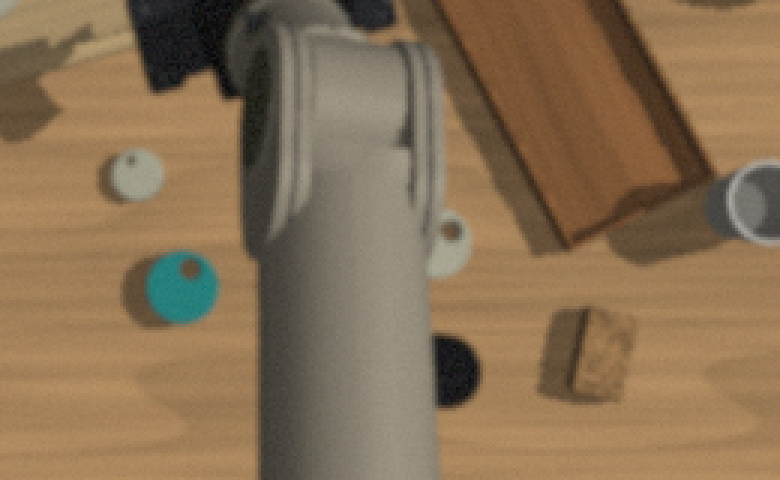

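C is only hidden by the arm. Its visible hole at crop (452,230) is full-image (410.7,296.7), the same as before. Going to C.

```bash
python3 - <<'E'
from h import *
from bench import status
s=status.read_state(); delta(s,[.3797,-.2047,.2],pose_down(np.radians(122.5)))
E
```

```text
ROW [0.406, -0.302, -1.827] [-223.4, 117.2, -104.6] deg 109
```

Call:
jog_arm([
  [0.406,-0.302,-1.827,-223.4,117.2,-104.6,1],
  [0.406,-0.302,-1.827,-223.4,117.2,-104.6,1],
  [0.406,-0.302,-1.827,-223.4,117.2,-104.6,1],
  [0.406,-0.302,-1.827,-223.4,117.2,-104.6,1],
  [0.406,-0.302,-1.827,-223.4,117.2,-104.6,1],
  [0.406,-0.302,-1.827,-223.4,117.2,-104.6,1],
  [0.406,-0.302,-1.827,-223.4,117.2,-104.6,1],
  [0.406,-0.302,-1.827,-223.4,117.2,-104.6,1],
  [0.406,-0.302,-1.827,-223.4,117.2,-104.6,1],
  [0.406,-0.302,-1.827,-223.4,117.2,-104.6,1],
  [0.406,-0.302,-1.827,-223.4,117.2,-104.6,1],
  [0.406,-0.302,-1.827,-223.4,117.2,-104.6,1],
])

```text
time: 21.0
ee_pos: [0.3804, -0.2047, 0.1997]
eef_rot: [0.532, 0.846, 0.015, -0.003]
ft_force: [-0.8, -0.2, 0.1]
width: 0.0872
grip_force: 0.0
```

```bash
python3 - <<'E'
from h import *
from bench import status
s=status.read_state(); print(s["joint_positions"].round(2)); delta(s,[.3797,-.2047,.2],pose_down(np.radians(122.5)))
E
```

```text
[-0.33 -0.15  0.69  2.    0.07  1.26  0.78]
ROW [0.024, -0.02, -0.119] [0.4, -0.6, -0.4] deg 7
```

Call:
jog_arm([
  [0.024,-0.02,-0.119,0,0,0,1],
  [0.024,-0.02,-0.119,0,0,0,1],
  [0.024,-0.02,-0.119,0,0,0,1],
  [0.024,-0.02,-0.119,0,0,0,1],
])

```text
time: 21.4
ee_pos: [0.3797, -0.205, 0.1999]
eef_rot: [0.485, 0.874, 0.002, 0.0]
ft_force: [-0.0, 0.1, -0.6]
width: 0.087
grip_force: 0.0
```

```bash
python3 look.py w7; python3 - <<'E'
from h import *
from bench import status
s,c=pickle.load(open("w7.pkl","rb")); d,h=fit(c,wristT(c,s),(.3797,-.2047))
s=status.read_state(); delta(s,[*d,.004],pose_down(np.pi+np.arctan2(*(h-d)[::-1])))
weigh(4)
E
```

```text
[ 0.3797 -0.205   0.1999] 0.08700974459401215 [-0.35 -0.16  0.69  2.    0.1   1.26  0.86]

[ 3.94255268e-01 -2.25222127e-01  2.29668699e-04] -0.0043089164397095425 0.3209975821414345
disc [ 0.3821 -0.2024] r 0.0310 hole [ 0.3915 -0.2161] r 0.0091 az -55.6 d 0.0166
ROW [0.003, -0.001, -0.042] [0.8, 2.9, 195.9] deg 2
F [-0.067  0.09   0.014] sd [0.407 0.319 0.26 ] 
J [-4.9000e-02 -1.7287e+01 -4.0160e+00 -3.7897e+01 -3.5000e-02  7.1000e-02
 -2.6000e-02] [0.0539 0.0341 0.0309 0.0015 0.0062 0.0015 0.006 ] t 21.65
```

Call:
jog_arm([
  [0,0,-0.04,0.5,2.5,40,1],
  [0,0,-0.04,0.5,2.5,80,1],
  [0,0,-0.04,0.5,2.5,120,1],
  [0,0,-0.04,0.5,2.5,160,1],
  [0,0,-0.04,0.5,2.5,185,1],
  [0,0,-0.04,0.5,2.5,196,1],
  [0,0,-0.04,0.5,2.5,196,1],
  [0,0,-0.04,0.5,2.5,196,0.2],
  [0,0,-0.04,0.5,2.5,196,0.2],
  [0,0,-0.04,0.5,2.5,196,0.2],
  [0,0,-0.04,0.5,2.5,196,0.2],
  [0,0,-0.04,0.5,2.5,196,0.2],
], squeeze=35)

```text
time: 22.85
ee_pos: [0.3826, -0.2027, 0.0047]
eef_rot: [0.466, 0.885, 0.002, 0.001]
ft_force: [-1.5, 1.6, 8.1]
width: 0.0633
grip_force: 35.0
```

Call:
jog_arm([
  [0,0,0,0,0,-10,0.1],
  [0,0,0,0,0,-40,0.1],
  [0,0,0,0,0,-80,0.1],
  [0,0,0,0,0,-120,0.1],
  [0,0,0,0,0,-160,0.1],
  [0,0,0.04,-0.5,-2.5,-196,0.1],
  [0,0,0.04,-0.5,-2.5,-196,0.1],
  [0,0,0.04,-0.5,-2.5,-196,0.1],
  [0,0,0.04,-0.5,-2.5,-196,0.1],
  [0,0,0.04,-0.5,-2.5,-196,0.1],
  [0,0,0.04,-0.5,-2.5,-196,0.1],
])

```text
time: 23.95
ee_pos: [0.3793, -0.2048, 0.1992]
eef_rot: [0.484, 0.875, 0.001, -0.0]
ft_force: [0.4, -0.2, -0.5]
width: 0.0627
grip_force: 35.0
```

```bash
python3 - <<'E'
from h import *
from bench import status
s=status.read_state(); print(s["ee_pos"],s["width"],s["grip_force"],s["joint_positions"].round(3)); weigh(20)
E
```

```text
[ 0.37928209 -0.20480167  0.19918655] 0.06267099110378276 34.9983474612236 [-0.399 -0.17   0.731  2.004  0.116  1.267  0.851]
F [-0.09  -0.239 -0.873] sd [0.556 0.44  0.348] 
J [-4.0000e-03 -1.5801e+01 -4.4970e+00 -3.8207e+01 -2.0000e-02  7.7000e-02
  0.0000e+00] [0.0053 0.0352 0.0154 0.0351 0.0014 0.0023 0.0005] t 24.95
```

C is about 89 g, so it's light and goes to the middle of the tray.

```bash
python3 - <<'E'
from h import *
from bench import status
s=status.read_state(); delta(s,[.542,-.316,.2],pose_down(np.radians(118))); delta(s,[.542,-.316,.012],pose_down(np.radians(118)))
c=pickle.load(open("top2.pkl","rb")); P=cloud(c)
q=P[(P[...,2]>.02)&(P[...,2]<.034)&(P[...,0]>.36)&(P[...,0]<.74)&(P[...,1]>-.47)&(P[...,1]<-.17)]
a=np.radians(28); M=np.array([[np.cos(a),np.sin(a)],[-np.sin(a),np.cos(a)]]); w=(q[:,:2]-[.542,-.316])@M.T; w=w[(abs(w)<[.18,.1]).all(1)]; print(np.percentile(w,[1,99],axis=0),len(w))
E
```

```text
ROW [0.003, -0.001, 0.072] [-180.4, 78.2, 0.2] deg 4
ROW [0.003, -0.001, 0.072] [-180.5, 77.7, 188.2] deg 4
[[-0.16784012 -0.08421674]
 [ 0.16126304  0.07217562]] 902
```

Call:
jog_arm([
  [0,0,0.07,-180,78,0,0.1],
  [0,0,0.07,-180,78,0,0.1],
  [0,0,0.07,-180,78,0,0.1],
  [0,0,0.07,-180,78,0,0.1],
  [0,0,0.07,-180,78,0,0.1],
  [0,0,0.07,-180,78,50,0.1],
  [0,0,0.07,-180,78,100,0.1],
  [0,0,0.07,-180,78,140,0.1],
  [0,0,0.07,-180,78,160,0.1],
  [0,0,0.07,-180,78,160,0.1],
])

```text
time: 25.95
ee_pos: [0.54, -0.3141, 0.0371]
eef_rot: [0.514, 0.858, 0.001, -0.002]
ft_force: [-0.8, 0.4, -0.2]
width: 0.0632
grip_force: 35.0
```

Call:
jog_arm([
  [0,0,0,0,0,10,0.1],
  [0,0,0,0,0,20,0.1],
  [0,0,0,0,0,27,0.1],
  [0,0,0,0,0,27,0.1],
  [0,0,0,0,0,27,0.1],
])

```text
time: 26.45
ee_pos: [0.5422, -0.3156, 0.0135]
eef_rot: [0.514, 0.858, 0.001, 0.001]
ft_force: [0.5, -0.0, 0.2]
width: 0.063
grip_force: 35.0
```

Call:
jog_arm([
  [0,0,0,0,0,2,0.1],
  [0,0,0,0,0,2,0.1],
  [0,0,0,0,0,2,0.8],
  [0,0,0,0,0,2,0.8],
  [0,0,0,0,0,2,0.8],
  [0,0,0,0,0,2,0.8],
  [0,0,0,0,0,-30,0.8],
  [0,0,0,0,0,-80,0.8],
  [0,0,0,0,0,-130,0.8],
  [0,0,0,0,0,-180,0.8],
  [0,0,0,0,0,-210,0.8],
  [0,0,0,0,0,-210,0.8],
])

```text
time: 27.65
ee_pos: [0.543, -0.3174, 0.2281]
eef_rot: [0.514, 0.858, 0.002, 0.004]
ft_force: [-0.7, 0.5, -0.4]
width: 0.0785
grip_force: 0.0
```

```bash
python3 look.py w8; python3 - <<'E'
from h import *
from m2 import frame
from bench import status,camera
s,c=pickle.load(open("w8.pkl","rb")); fit(c,wristT(c,s),(.542,-.316),.030)
c=camera("top"); cv2.imwrite("pics/top3.png",c["image"][140:380,140:540,::-1].repeat(2,0).repeat(2,1)); pickle.dump(c,open("top3.pkl","wb"))
P=cloud(c); Z=P[:,:,:]
up,row,n,F=frame(np.load("stand.npy")); y=np.load("stand.npy")[2]; ex=np.array([np.cos(y),np.sin(y),0]); o=np.r_[np.load("stand.npy")[:2],0]
q=P-o; m=(abs(q@row-.255)<.07)&(abs(q@ex)<.08)&(P[...,2]>.095); v,u=np.where(m); print("lever pts",len(u),u.mean(),v.mean(),(q@ex)[m].round(3).tolist()[:40],(q@row)[m].round(3).mean(),P[...,2][m].round(3).tolist()[:40])
tip=o+.255*row; print("housing mid",tip)
E
```

```text
[ 0.543  -0.3174  0.2281] 0.07852618983363195 [-0.19  0.43  0.87  1.49 -0.34  1.37  1.2 ]

[ 0.55728928 -0.33882046  0.02938007] -0.004169331378215457 0.3492288784841188
disc [ 0.5431 -0.3143] r 0.0311 hole [ 0.5509 -0.329 ] r 0.0090 az -62.0 d 0.0166
lever pts 330 175.1848484848485 241.1060606060606 [0.071, 0.067, 0.065, 0.009, 0.01, 0.009, 0.007, 0.011, 0.01, 0.007, 0.005, 0.011, 0.008, 0.007, 0.006, 0.005, 0.004, 0.003, 0.002, 0.009, 0.007, 0.006, 0.005, 0.004, 0.003, 0.002, 0.002, 0.001, -0.0, 0.01, 0.008, 0.006, 0.005, 0.005, 0.003, 0.003, 0.001, 0.007, 0.002, 0.0] 0.25335151515151516 [0.098, 0.097, 0.096, 0.097, 0.096, 0.096, 0.098, 0.101, 0.098, 0.096, 0.096, 0.098, 0.096, 0.096, 0.096, 0.098, 0.097, 0.095, 0.097, 0.096, 0.099, 0.097, 0.095, 0.097, 0.096, 0.096, 0.095, 0.095, 0.096, 0.096, 0.097, 0.1, 0.098, 0.095, 0.096, 0.097, 0.098, 0.096, 0.098, 0.097]
housing mid [0.55257758 0.38574574 0.        ]
```

View pics/top3.png

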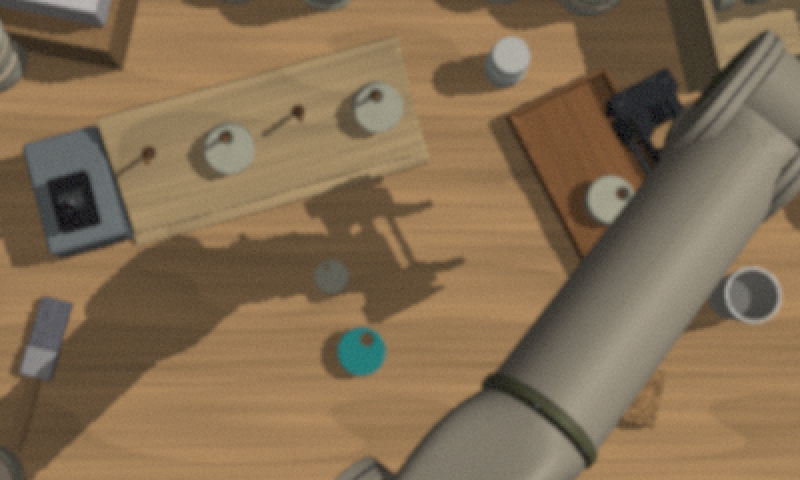

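All three are placed: A on peg 3, B on peg 1, C flat in the tray, centred at about (0.543,-0.314). No fourth disc is present. Now I'll locate the lever ball.

```bash
python3 - <<'E'
from h import *
from m2 import frame
v=np.load("stand.npy");up,row,n,F=frame(v); ex=np.array([np.cos(v[2]),np.sin(v[2]),0]); o=np.r_[v[:2],0]
for f in("top0","top3","scene0"):
    c=pickle.load(open(f+".pkl","rb")); P=cloud(c); q=P-o
    m=(abs(q@row-.255)<.06)&(abs(q@ex)<.08)&(P[...,2]>.125)&(P[...,2]<.17)
    w=np.c_[(q@ex)[m],(q@row)[m],P[...,2][m]]; print(f,len(w),w.mean(0).round(4) if len(w) else"",w.min(0),w.max(0)); print(P[m].mean(0))
from bench import status
print(status.read_state()["joint_positions"].round(2))
E
```

```text
top0 91 [-0.0454  0.255   0.1552] [-0.05590711  0.24339243  0.14293548] [-0.03271315  0.26870013  0.1666314 ]
[0.50893208 0.37335907 0.15521285]
top3 91 [-0.0452  0.2552  0.1545] [-0.05625238  0.2440833   0.14267594] [-0.03360653  0.26840067  0.16250684]
[0.50902323 0.37354461 0.15449274]
scene0 77 [-0.0427  0.2497  0.148 ] [-0.05532782  0.23979295  0.12640362] [-0.03165298  0.2625807   0.16208943]
[0.51296213 0.368982   0.14798567]
[-0.19  0.43  0.87  1.49 -0.34  1.37  1.2 ]
```

```bash
cat > lev.py <<'E'
import sys
from h import *
from m2 import frame
from bench import status
v=np.load("stand.npy");up,row,n,F=frame(v); ex=np.array([np.cos(v[2]),np.sin(v[2]),0]); o=np.r_[v[:2],0]
s=status.read_state(); e=s["ee_pos"]-o; print("stand xyz",(e@ex).round(4),(e@row).round(4),e[2].round(4),s["ft_force"].round(1),s["joint_positions"].round(2))
x,z=map(float,sys.argv[1:3]); delta(s,o+ex*x+row*.254+[0,0,z],pose_down(v[2]+np.pi))
E
python3 lev.py -.1 .23
```

```text
stand xyz -0.2025 -0.4169 0.2233 [-0.6  0.4 -0.8] [-0.19  0.43  0.87  1.49 -0.34  1.37  1.2 ]
ROW [0.003, 0.002, -1.357] [633.9, 242.5, -5.5] deg 78
```

Call:
jog_arm([
  [0,0,-1.36,634,242,-20,-1],
  [0,0,-1.36,634,242,-20,-1],
  [0,0,-1.36,634,242,-20,-1],
  [0,0,-1.36,634,242,-20,-1],
  [0,0,-1.36,634,242,-20,-1],
  [0,0,-1.36,634,242,-20,-1],
  [0,0,-1.36,634,242,-20,-1],
  [0,0,-1.36,634,242,-20,-1],
  [0,0,-1.36,634,242,-20,-1],
  [0,0,-1.36,634,242,-20,-1],
  [0,0,-1.36,634,242,-20,-1],
  [0,0,-1.36,634,242,-20,-1],
])

```text
time: 28.95
ee_pos: [0.4647, 0.2808, 0.2403]
eef_rot: [-0.14, 0.99, 0.0, 0.0]
ft_force: [0.6, 0.2, 0.4]
width: 0.0008
grip_force: 0.0
```

```bash
python3 lev.py -.1 .23
```

```text
stand xyz -0.1133 0.1781 0.2403 [0.6 0.2 0.4] [-0.96  0.14  0.37  1.67 -0.05  1.34  1.27]
ROW [0.001, 0.0, 0.003] [-13.5, 75.8, 10.4] deg 0
```

Call:
jog_arm([
  [0,0,0,0,0,0,-1],
  [0,0,0,0,0,0,-1],
  [0,0,0,0,0,0,-1],
])

```text
time: 29.25
ee_pos: [0.466, 0.2778, 0.2408]
eef_rot: [-0.139, 0.99, 0.0, 0.0]
ft_force: [0.8, 0.4, 0.5]
width: 0.0004
grip_force: 0.0
```

```bash
python3 lev.py -.1 .137
```

```text
stand xyz -0.1128 0.1748 0.2408 [0.8 0.4 0.5] [-0.96  0.14  0.38  1.67 -0.05  1.34  1.27]
ROW [0.0, 0.001, 0.002] [-12.8, 79.1, 103.8] deg 0
```

Call:
jog_arm([
  [0,0,0,-10,45,0,-1],
  [0,0,0,-10,79,0,-1],
  [0,0,0,-10,79,0,-1],
  [0,0,0,-10,79,40,-1],
  [0,0,0,-10,79,80,-1],
  [0,0,0,-10,79,104,-1],
  [0,0,0,-10,79,104,-1],
  [0,0,0,-10,79,104,-1],
])

```text
time: 30.05
ee_pos: [0.4548, 0.3568, 0.1387]
eef_rot: [-0.139, 0.99, 0.001, 0.001]
ft_force: [0.7, 0.4, 0.5]
width: 0.0003
grip_force: 0.0
```

```bash
python3 lev.py -.012 .137
```

```text
stand xyz -0.102 0.2539 0.1387 [0.7 0.4 0.5] [-1.01  0.29  0.32  1.71 -0.1   1.15  1.18]
ROW [0.001, 0.003, 0.001] [-90.0, -0.0, 2.0] deg 0
```

Call:
jog_arm([
  [0,0,0,-20,0,0,-1],
  [0,0,0,-32,0,0,-1],
  [0,0,0,-44,0,0,-1],
  [0,0,0,-56,0,0,-1],
  [0,0,0,-68,0,0,-1],
  [0,0,0,-78,0,0,-1],
  [0,0,0,-84,0,0,-1],
  [0,0,0,-84,0,0,-1],
])

```text
time: 30.85
ee_pos: [0.5357, 0.3811, 0.1389]
eef_rot: [-0.139, 0.99, 0.001, 0.002]
ft_force: [-0.5, 0.1, -0.1]
width: 0.0001
grip_force: 0.0
```

```bash
cat > ball.py <<'E'
from h import *
from m2 import frame
from bench import camera
v=np.load("stand.npy");up,row,n,F=frame(v); ex=np.array([np.cos(v[2]),np.sin(v[2]),0]); o=np.r_[v[:2],0]
c=camera("scene"); P=cloud(c); q=P-o; pickle.dump(c,open("scene1.pkl","wb"))
m=(abs(q@row-.255)<.04)&(q@ex>-.07)&(q@ex<.09)&(P[...,2]>.12)&(P[...,2]<.175)&(c["image"].max(2)<80)
w=np.c_[(q@ex)[m],(q@row)[m],P[...,2][m]]; print(len(w),np.median(w,0).round(4),np.percentile(w,[5,95],axis=0).round(3)); cv2.imwrite("pics/lev1.png",cv2.resize(c["image"][120:240,330:490,::-1],None,fx=4,fy=4))
E
python3 lev.py -.012 .137; python3 ball.py
```

```text
stand xyz -0.0175 0.2551 0.1389 [-0.5  0.1 -0.1] [-0.93  0.46  0.33  1.49 -0.16  1.21  1.27]
ROW [0.001, 0.004, 0.002] [-5.5, -1.1, 1.9] deg 0
47 [-0.0011  0.2483  0.1399] [[-0.026  0.243  0.126]
 [ 0.015  0.257  0.152]]
```

Call:
jog_arm([
  [0,0,0,-4,0,0,-1],
  [0,0,0,-8,0,0,-1],
  [0,0,0,-8,0,0,-1],
])

```text
time: 31.2
ee_pos: [0.5408, 0.3833, 0.1378]
eef_rot: [-0.14, 0.99, 0.0, -0.001]
ft_force: [-8.4, -2.3, 3.5]
width: 0.0004
grip_force: 4.0
```

Call:
jog_arm([
  [0,0,0,-2,0,0,-1],
  [0,0,0,-4,0,0,-1],
  [0,0,0,-4,0,0,-1],
])

```text
time: 31.5
ee_pos: [0.5414, 0.3835, 0.1376]
eef_rot: [-0.14, 0.99, -0.0, -0.004]
ft_force: [-24.1, -10.9, 13.5]
width: 0.0004
grip_force: 12.6
```

The lever is on its stop: the force rises and it moves no further. I'll back off, rise clear, and check.

Call:
jog_arm([
  [0,0,0,30,0,0,-1],
  [0,0,0,70,0,0,-1],
  [0,0,0,90,0,-30,-1],
  [0,0,0,100,0,-70,-1],
  [0,0,0,110,0,-110,-1],
  [0,0,0,120,0,-120,-1],
  [0,0,0,120,0,-120,-1],
  [0,0,0,120,0,-120,-1],
])

```text
time: 32.3
ee_pos: [0.4306, 0.3509, 0.2569]
eef_rot: [-0.14, 0.99, 0.001, 0.001]
ft_force: [0.1, 0.4, -0.4]
width: 0.0007
grip_force: 0.0
```

```bash
python3 ball.py; python3 - <<'E'
from h import *
a=pickle.load(open("scene1.pkl","rb")); b=pickle.load(open("scene0.pkl","rb"))
crop=a["image"][120:320,250:450,::-1]; crop2=a["image"][300:420,170:350,::-1]
cv2.imwrite("pics/fin.png",np.hstack([cv2.resize(crop,(480,480)),cv2.resize(crop2,(320,213)).repeat(1,0) if 0 else cv2.copyMakeBorder(cv2.resize(crop2,(320,213)),0,267,0,0,cv2.BORDER_CONSTANT)]))
pa,pb=cloud(a),cloud(b)
E
```

```text
55 [0.0093 0.2478 0.1484] [[0.001 0.242 0.138]
 [0.018 0.256 0.156]]
```

View pics/fin.png

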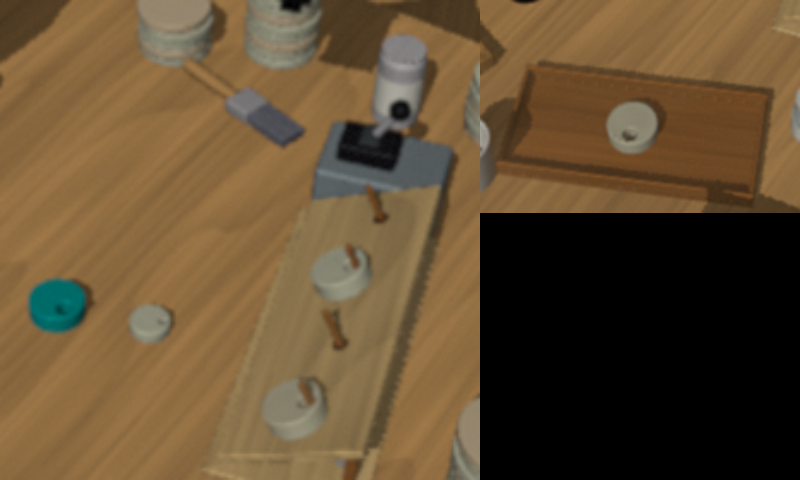

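The lever now leans away with its ball at crop (400,110), both discs hang with pegs through their holes, and C lies flat in the tray. A last numeric lever check with the top camera, then I hand in.

```bash
python3 - <<'E'
from h import *
from m2 import frame
from bench import camera,order
v=np.load("stand.npy");up,row,n,F=frame(v); ex=np.array([np.cos(v[2]),np.sin(v[2]),0]); o=np.r_[v[:2],0]
c=camera("top"); P=cloud(c); q=P-o
m=(abs(q@row-.255)<.04)&(abs(q@ex)<.08)&(P[...,2]>.125)&(P[...,2]<.17)
x=(q@ex)[m].mean(); a=2*np.arcsin(min(1,(x+.0453)/.12)); print(m.sum(),x,P[...,2][m].mean(),"lever ~",a)
if m.sum()>50 and .9<a<1.15: print(order.close_job())
E
```

```text
98 0.004795843362536977 0.1497878382325305 lever ~ 0.8613084061185262
```

```bash
cat > sph.py <<'E'
from h import *
from m2 import frame
from bench import camera
from scipy.optimize import least_squares
v=np.load("stand.npy");up,row,n,F=frame(v); ex=np.array([np.cos(v[2]),np.sin(v[2]),0]); o=np.r_[v[:2],0]
def sp(c,x0):
    P=cloud(c); q=P-o; w=np.stack([q@ex,q@row,P[...,2]],-1).reshape(-1,3)
    w=w[np.linalg.norm(w-x0,axis=1)<.022]
    r=least_squares(lambda s:np.linalg.norm(w-s,axis=1)-.013,x0,loss="soft_l1",f_scale=.001); print(len(w),r.x.round(4),np.abs(r.fun).mean().round(4)); return r.x
A=[];B=[]
t=camera("top")
for a,b in(("top3.pkl",t),("scene0.pkl","scene1.pkl")):
    c0=pickle.load(open(a,"rb")); c1=b if isinstance(b,dict) else pickle.load(open(b,"rb"))
    p=sp(c0,np.array([-.044,.254,.145])); q=sp(c1,np.array([.01,.253,.142])); d=np.hypot(*(q-p)[[0,2]]); print("angle",2*np.arcsin(d/.12))
E
python3 sph.py
```

```text
91 [-0.0432  0.2564  0.1463] 0.0014
93 [0.0081 0.2567 0.1435] 0.0016
angle 0.8854052989375565
79 [-0.043   0.2555  0.1438] 0.0023
68 [0.0072 0.2552 0.1423] 0.002
angle 0.8626983010270833
```

The sphere fits give about 0.87 rad, closer to 0.8 than I'd like. I'll press again and measure while it's held against the stop.

Call:
jog_arm([
  [0,0,0,-10,0,40,-1],
  [0,0,0,-20,0,80,-1],
  [0,0,0,-30,0,118,-1],
  [0,0,0,-70,0,118,-1],
  [0,0,0,-95,0,118,-1],
  [0,0,0,-108,0,118,-1],
  [0,0,0,-114,0,118,-1],
  [0,0,0,-118,0,118,-1],
  [0,0,0,-120,0,118,-1],
  [0,0,0,-120,0,118,-1],
])

```text
time: 33.45
ee_pos: [0.5413, 0.3821, 0.1379]
eef_rot: [-0.14, 0.99, -0.002, -0.005]
ft_force: [-18.9, -11.4, 8.4]
width: 0.0002
grip_force: 10.5
```

```bash
python3 lev.py 0 .137; sed -i 's/^t=camera("top")/t=camera("top");pickle.dump(camera("scene"),open("scene1.pkl","wb"))/' sph.py; python3 sph.py; python3 -c "
from h import *
c=pickle.load(open('scene1.pkl','rb')); cv2.imwrite('pics/lev2.png',cv2.resize(c['image'][135:225,360:460,::-1],None,fx=6,fy=6,interpolation=cv2.INTER_CUBIC))"
```

```text
stand xyz -0.0118 0.2545 0.1379 [-18.9 -11.4   8.4] [-0.93  0.49  0.34  1.46 -0.17  1.23  1.28]
ROW [-0.002, -0.01, 0.003] [-11.8, -0.6, 0.8] deg 1
91 [-0.0432  0.2564  0.1463] 0.0014
0 [0.01  0.253 0.142] nan
angle 0.9227709859408542
79 [-0.043   0.2555  0.1438] 0.0023
25 [0.0052 0.2523 0.1406] 0.002
angle 0.827315755974703sph.py:9: RuntimeWarning: Mean of empty slice.
  r=least_squares(lambda s:np.linalg.norm(w-s,axis=1)-.013,x0,loss="soft_l1",f_scale=.001); print(len(w),r.x.round(4),np.abs(r.fun).mean().round(4)); return r.x
  ret = ret.dtype.type(ret / rcount)
```

View pics/lev2.png

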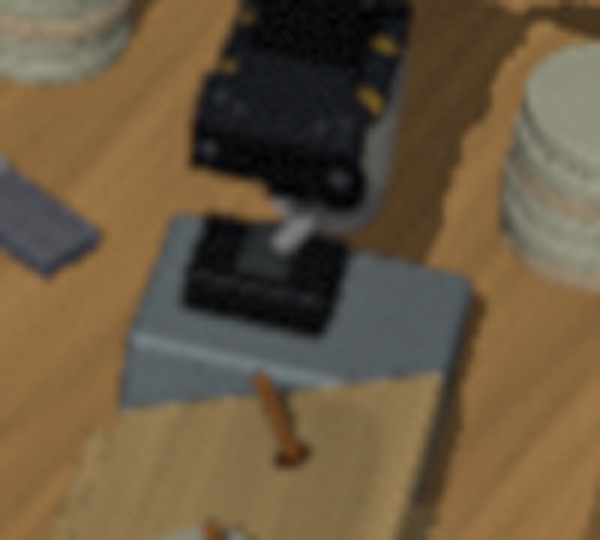

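The press met the same rigid stop (TCP x = -11.8 mm at about 22 N, as before), so the lever is fully over. I'll retreat and hand in.

Call:
jog_arm([
  [0,0,0,30,0,0,-1],
  [0,0,0,70,0,0,-1],
  [0,0,0,90,0,-30,-1],
  [0,0,0,100,0,-70,-1],
  [0,0,0,110,0,-110,-1],
  [0,0,0,120,0,-120,-1],
  [0,0,0,120,0,-120,-1],
  [0,0,0,120,0,-120,-1],
  [0,0,0,120,0,-120,-1],
])

```text
time: 34.45
ee_pos: [0.4305, 0.3506, 0.258]
eef_rot: [-0.139, 0.99, -0.0, 0.0]
ft_force: [-0.7, 0.7, -0.4]
width: 0.0005
grip_force: 0.0
```

```bash
python3 sph.py; python3 -c "
from bench import order
print(order.close_job())"
```

```text
91 [-0.0432  0.2564  0.1463] 0.0014
95 [0.0081 0.2569 0.1438] 0.0017
angle 0.8847189237083404
79 [-0.043   0.2555  0.1438] 0.0023
70 [0.0055 0.2554 0.1409] 0.0022
angle 0.8340057218388774
the job is handed in; nothing more can be done
None
```

The job is handed in (verdict not shown): discs of about 230 g and 177 g hang on pegs 3 and 1, the 89 g disc lies flat in the tray, and the blower lever was pushed to its stop (camera estimate 0.83–0.88 rad, above the 0.8 needed).

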